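# Fit the taper arbor to the test spindle and tap it home

### The arm

A 7-joint arm with a two-finger parallel gripper is mounted at the origin on the work surface. World frame = base frame: x ahead of the robot, y to its left, z up, the work surface at z = 0. Lengths are in m, angles in degrees, forces in N, time in s.
With the tool pointing down it reaches from about 0.35 to 0.775 m from the base axis. Payload 3.1 kg.
Tool frame: the origin (TCP) lies midway between the tips of the shut fingers; the grasp point (between the pads) lies grip_point_offset behind it (grip_point_offset is the distance from the TCP to the grasp point, in m); z points along the fingers, x is the direction in which the jaws open and shut, and the axes are right-handed (so a half turn about z gives the same grasp; the last joint's range is limited). The gripper opens to 85 mm and grips with 20 to 120 N. Pads are 22 mm wide; open, the fingers measure 114 mm over their backs; the gripper's body (76 mm by 85 mm) begins 54 mm behind the grasp point. The pads swing forward as they close: fully open they stand 13 mm farther back than shut.
Start: joints at [-66.503, 17.813, 0.802, 86.603, -0.252, 75.585, -1.558], TCP at [0.24, 0.495, 0.231] pointing down, gripper open.
Joint ranges: [-154.91, 154.91], [-16.99, 109.72], [-72.82, 74.43], [7.12, 147.25], [-82.49, 262.49], [11.32, 116.49], [-174.64, 174.64]. Speed limits (degrees/s): [159.86, 159.86, 180, 180, 180, 180, 180].

### API

Orientations are given as a 3x3 rotation matrix whose columns are the frame's x, y, z axes.
In Python, from workcell import * gives the robot as it stands.
- The arm moves only by the tool drive_tool, never from a script. Its argument "increments" is a list of rows, each a list of 3 entries, a list of its own where there are three numbers: the shift along the tool's x, y, z in m, then the turn about the tool's z in rad, then the finger opening in m, from 0 to 0.0854. In form: [[[dx, dy, dz], spin, gripper], ...]. A call has 1 to 10 rows; each row shifts and turns the commanded pose from where the row before left it, along the tool's axes as they then stand; what a row does not reach is not made up. A row lasts 1/12 s, in which the tool goes at most 41.7 mm and 7.16 degrees, less where a joint would pass 70% of its speed; a pose out of reach is approached as far as the arm can. A call is refused whole if a number of a shift passes 0.0417 or a number of a turn 0.125, either way. A call with a gripper value outside its range is refused whole. The fingers move at their own pace and stop on an object; "newtons" is the grip in N (left out, the last holds). Time passes only in rows, so rows that do not move let the fingers close. It gives the time, the measured TCP pose, the force and the opening at its end, in the units of the state.
- observe(): the state, without advancing time (a new reading comes with each control period).
- get_image(name): name is "scene" or "side" or "wrist"; returns (picture, depth): 384x512x3 uint8, blue, green, red; 384x512 float32, m along the optical axis (not along the pixel's ray), 0 where there is no reading.
- camera_params(name): a dict with "vfov" (degrees; the focal length in pixels is half the picture's height over the tangent of half this angle, whatever the lens; pixels are square), "cx", "cy" (the principal point, pixels), "position" and "attitude" of the camera in the world. Camera axes: x right, y up, looking along -z (the intrinsics and any distortion apply to the point x, -y, -z); pixel columns grow to the right and rows downward; lengths in m; the calibration is good to about 2 mm. A picture is of the moment at which its call begins: read the wrist's pose just before it. camera_params takes no time and is no camera call; for the wrist camera it gives the pose at the moment of the call.
- finish_job(): hands the job in, once; it reports no verdict.
The state is a dict: "time": time; "joint_pos": joint angles; "dq": joint speeds; "effort": joint torques, N m; "eef_pos": TCP position; "tool_rot": TCP orientation; "ft_force": force on the tool from outside, world axes, zero at the start; "ft_torque": the same for the moment, N m; "opening": finger opening in m.
Only numpy, scipy, OpenCV 4.12 (cv2) and the standard library are available. Lean on these libraries where they do the work, as an engineer would, in place of code of your own. Each camera call takes 0.05 s, during which the arm holds its last target.

### The job

Get the arbor with the tapered shank out of the tool rack: draw it right out by its shank, set it down on the bench and let go, then take it again by its square body. Start the taper by hand in the spindle's socket without driving the sleeve in, let go, and tap the arbor's tail with the mallet until the sleeve is fully home and the taper tight. Lay the mallet back down flat on the bench, and leave the other two arbors in the rack.

Things in the scene. Friction and masses are not known exactly. Their poses are not given: they have to be found in the camera images.
- rack: Low grey rack fixed to the bench, 267 mm wide, 95 deep, 54 high, no floor: three bays, 75 mm wide, 46 high, centred at y = -85, 0, +85 mm. Origin: on the bench, middle of the front edge; -x points out of the bays, towards the robot. Each bay holds an arbor lying on the bench, body under the roof, 75 mm shank sticking out in front; which arbor is in which bay varies.
- taper_arbor: The steel arbor to fit, 0.4 kg: square body 40 x 40 x 75 mm, and a 75 mm round shank tapering from 32 mm diameter at the body to 16 mm at the tip. Origin: on the axis at the shoulder between the two; -x along the shank, +x to the tail. Lying on a flat of its body its axis is level, 20 mm above the bench. Centre of mass 20 mm behind the shoulder. It may be dragged on the bench.
- arbor_tip (a point): Centre of the small end of the tapered shank, 75 mm from the shoulder.
- arbor_tail (a point): Centre of the flat square tail face of the arbor's body (the face to tap), 75 mm from the shoulder.
- straight_arbor: Another steel arbor with the same square body and the same origin and axes, but a parallel shank of 30 mm diameter. Stays in the rack.
- thin_arbor: A third steel arbor with the same square body and the same origin and axes, but a parallel shank of 16 mm diameter with a 29 mm collar 15 mm long next to the body. Stays in the rack.
- spindle: Grey test spindle fixed to the bench: housing 120 mm long, 100 wide, 130 high, dark round motor behind, base plate 130 mm wide flush with the front face. Origin: on the bench, in the middle below the front face. +x points level into the socket, -x out of it (the socket opens sideways as seen from the robot). The socket's level axis is 80 mm above the bench.
- socket_mouth (a point): Centre of the socket's mouth, on the front lip (52 mm diameter) of the steel sleeve; moves with it. Axes as the spindle's. The tapered hole, about 31 mm wide at the mouth and 60 mm deep, matches the arbor's taper: the arbor sits tight with its shoulder about 6 mm outside the mouth; before that the shank is loose in it.
- sleeve (a joint): How far the sleeve has been driven into the spindle, m: 0 = lip standing 8 mm proud of the housing's front face, 0.008 = fully home, lip flush with the face, at its stop. It slides stiffly (about 9 N along the axis) and stays where it is left.
- mallet: Soft mallet lying flat, 0.3 kg: black rubber head 90 mm long, 44 x 44 mm in section; light wooden handle 148 mm long, 22 wide, 26 high. Origin: head centre, 22 mm above the bench. y along the head (flat striking faces 45 mm from the origin), +x along the handle, which begins 22 mm from the origin at the same height. Hold the handle from above close to the head and swing sideways.
Mind the look-alikes: they are no part of the job. What is shaped like the mallet but red is not meant.

How it is judged (in metres and radians):
On the way, in this order (a step that is already met when the one before it is completed fails the run):
1. the taper arbor is drawn right out of the rack and set down lying on the bench, let go (x of arbor_tail in the frame of rack below 0.01 m and height (world z) of taper_arbor below 0.026 m and angle between taper_arbor's own x axis and vertical between 1.5 and 1.64 rad and contact force between the fingers and taper_arbor below 0.2 N), for 0.1 s.
2. the taper is started in the socket by hand and let go, shoulder within 25 mm of the mouth, the sleeve driven in less than 4 mm (distance between taper_arbor and socket_mouth below 0.025 m and angle between the x axis of taper_arbor and the x axis of spindle, either way round below 0.2 rad and value of joint sleeve below 0.004 m and contact force between the fingers and taper_arbor below 0.2 N), for 0.1 s.
3. the mallet, on the arbor, drives the sleeve home (to 1.5 mm or less from its stop) (value of joint sleeve above 0.0065 m and contact force between mallet and taper_arbor above 1 N).
At the end, for the whole second after the job is handed in: Sleeve at least 6.5 of its 8 mm in; taper arbor tight in it (shoulder within 10 mm of the mouth, axes within 0.06 rad); mallet flat and still on the bench (head centre below 30 mm, handle within 0.2 rad of level); the other two arbors within 30 mm of where they lay (value of joint sleeve above 0.0065 m and distance between taper_arbor and socket_mouth below 0.01 m and angle between the x axis of taper_arbor and the x axis of spindle, either way round below 0.06 rad and height (world z) of mallet below 0.03 m and angle between mallet's own x axis and vertical between 1.37 and 1.77 rad and linear speed of mallet below 0.02 m/s and distance of each of straight_arbor, thin_arbor from where it was at the start of the episode below 0.03 m); the robot touches nothing.
It fails at once if the sleeve is driven home by hand instead of with the mallet (more than 5.5 mm in while the fingers press on the arbor) (value of joint sleeve above 0.0055 m and contact force between the fingers and taper_arbor above 2 N).
It also fails if it takes over 72 s, if anything falls off the work surface, if the arm or the gripper's body presses on something with over 40 N, if the wrist force passes 120 N, or if a joint passes its speed limit or range.

## Working session

There is one attempt and no reset: what is moved stays moved. The work goes in short steps, Python scripts to look and compute and a tool call to move; the robot and the scene stay as the last step left them, time stands still between calls to the robot, and variables do not carry over. Pictures are saved under pics/ and viewed, and the job is handed in when it is done.

Besides the shell and the picture viewer there is one more tool, called after "Request:" as name(argument=value, ...) on one line, values as JSON. drive_tool: Moves the arm, as the interface text tells. Its arguments: {"type":"object","properties":{"increments":{"type":"array","items":{"type":"array"}},"newtons":{"type":"number"}},"required":["increments"]}

```bash
ls; mkdir -p pics
cat > h.py <<'E'
import numpy as np, cv2
from workcell import *
def cam(n):
    p=camera_params(n); return p
def grab(n,fn):
    p=camera_params(n); im,d=get_image(n); cv2.imwrite('pics/'+fn+'.png',im); np.savez('pics/'+fn+'.npz',im=im,d=d,**{k:np.array(v) for k,v in p.items()}); return p,im,d
E
python3 - <<'E'
from h import *
s=observe(); print(s)
for n in ['scene','side','wrist']:
    p,im,d=grab(n,n+'0'); print(n,p)
E
```

```text
pics
{'time': 0.0, 'joint_pos': array([-66.50381412,  17.86030515,   0.80065551,  86.69227915,
        -0.25133355,  75.58123292,  -1.55923781]), 'dq': array([-0.07950817, -0.06772017,  0.017974  , -0.05864711,  0.01171203,
       -0.07708652,  0.02264172]), 'effort': array([ 1.23047757e-04, -3.79921317e+01,  1.45889693e-01, -2.30589545e+01,
        1.22153020e-02,  1.38607272e-02,  1.41119023e-05]), 'eef_pos': array([0.23978863, 0.49418397, 0.23021999]), 'tool_rot': array([[ 4.36496844e-01,  8.99705325e-01, -9.12931610e-04],
       [ 8.99702841e-01, -4.36497787e-01, -2.11650972e-03],
       [-2.30272769e-03,  1.02482650e-04, -9.99997343e-01]]), 'ft_force': array([ 0.31334312, -0.29947395, -0.28665307]), 'ft_torque': array([0.02054409, 0.05468364, 0.03097541]), 'opening': 0.08543771918597323}
scene {'vfov': 51.06598892531558, 'cx': 254.65564710767475, 'cy': 185.70004811766015, 'position': array([ 1.19328146, -0.2805647 ,  0.66021895]), 'attitude': array([[ 0.45067036, -0.55085991,  0.70245967],
       [ 0.89267971,  0.28195521, -0.35160233],
       [-0.00437854,  0.78552824,  0.61881032]])}
side {'vfov': 48.23853807461532, 'cx': 264.85440239383564, 'cy': 185.90452131918542, 'position': array([ 0.42660586, -0.55770533,  0.74047875]), 'attitude': array([[ 0.98225459,  0.13761601, -0.12742745],
       [-0.18746976,  0.70023514, -0.68885836],
       [-0.00556876,  0.70052308,  0.71360802]])}
wrist {'vfov': 71.04029367961864, 'cx': 257.81753604085844, 'cy': 194.33680998128108, 'position': array([0.16481332, 0.53024979, 0.37271163]), 'attitude': array([[ 0.43574338, -0.85169155, -0.29111717],
       [ 0.90006864,  0.41158901,  0.14307666],
       [-0.00203655, -0.32437015,  0.94592804]])}
```

View pics/scene0.png

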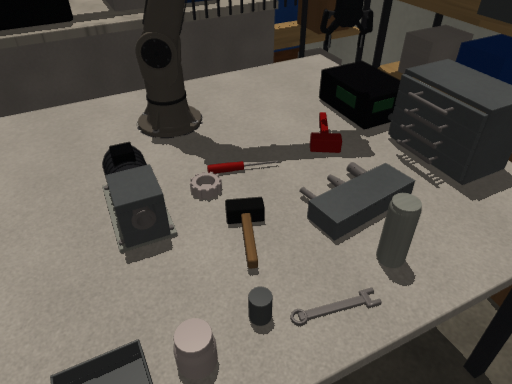

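View pics/side0.png

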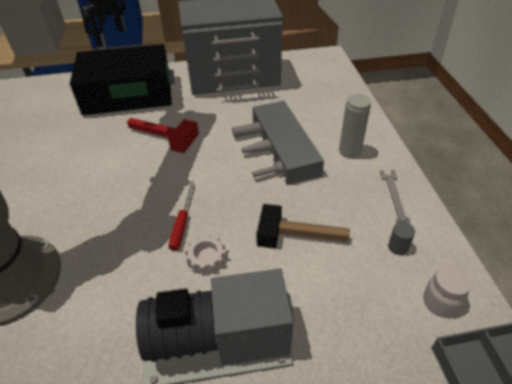

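View pics/wrist0.png

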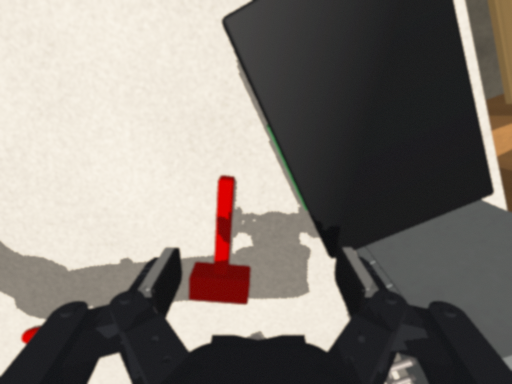

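```bash
cat >> h.py <<'E'
def load(fn):
    z=np.load('pics/'+fn+'.npz'); return z
def P(z,u,v,depth=None):
    f=192/np.tan(np.radians(float(z['vfov']))/2)
    d=float(z['d'][int(round(v)),int(round(u))]) if depth is None else depth
    c=np.array([(u-z['cx'])/f*d,-(v-z['cy'])/f*d,-d]); return z['attitude']@c+z['position']
def cloud(z):
    f=192/np.tan(np.radians(float(z['vfov']))/2); d=z['d'].astype(float)
    v,u=np.mgrid[:384,:512]
    c=np.stack([(u-z['cx'])/f*d,-(v-z['cy'])/f*d,-d],-1); return c@z['attitude'].T+z['position']
def plane(z,u,v,h):
    a=P(z,u,v,1.0)-z['position']; return z['position']+a*(h-z['position'][2])/a[2]
def proj(z,X):
    f=192/np.tan(np.radians(float(z['vfov']))/2)
    c=z['attitude'].T@(np.array(X)-z['position']); return c[0]/-c[2]*f+z['cx'], -c[1]/-c[2]*f+z['cy']
E
python3 - <<'E'
from h import *
for n,b in [('scene0',(290,140,420,240)),('side0',(220,90,335,190))]:
    z=load(n); im=z['im'][b[1]:b[3],b[0]:b[2]]
    cv2.imwrite('pics/crop_'+n+'.png',cv2.convertScaleAbs(cv2.resize(im,None,fx=6,fy=6,interpolation=cv2.INTER_CUBIC),alpha=1.6))
    X=cloud(z)
    for u,v in [(250,380),(40,40),(256,300),(60,250),(450,120)]: print(n,u,v,X[v,u])
E
```

```text
scene0 250 380 [ 9.01579094e-01 -1.45110147e-01  3.48448928e-04]
scene0 40 40 [-0.52321754 -0.31499818  0.16197404]
scene0 256 300 [ 0.80544242 -0.08503749  0.0601127 ]
scene0 60 250 [ 4.52958322e-01 -3.92440057e-01  1.33348485e-04]
scene0 450 120 [0.60709358 0.56940474 0.15676171]
side0 250 380 [ 4.48957568e-01 -2.85879148e-01  2.60659691e-04]
side0 40 40 [-0.21266943  1.36583543 -0.14559051]
side0 256 300 [ 0.47448278 -0.21394651  0.12964866]
side0 60 250 [0.09793686 0.05339596 0.00067383]
side0 450 120 [ 1.83075956  1.19678345 -0.75120427]
```

View pics/crop_scene0.png

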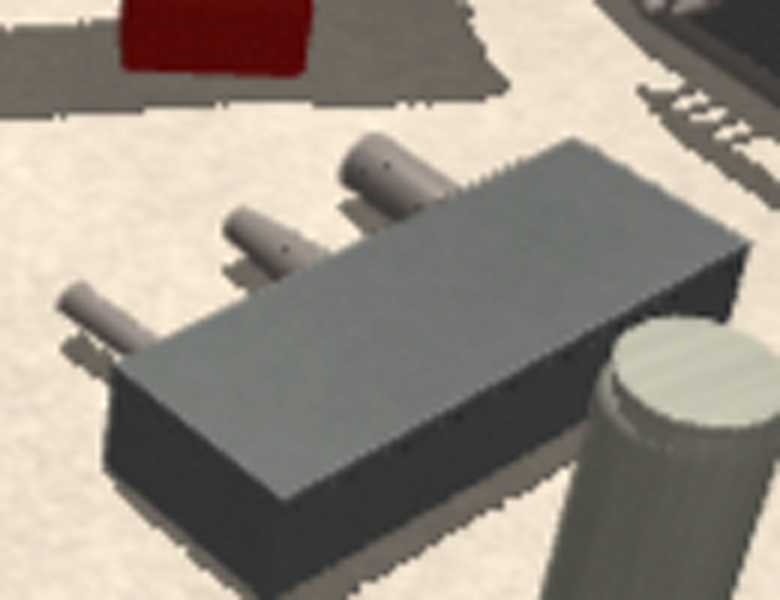

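View pics/crop_side0.png

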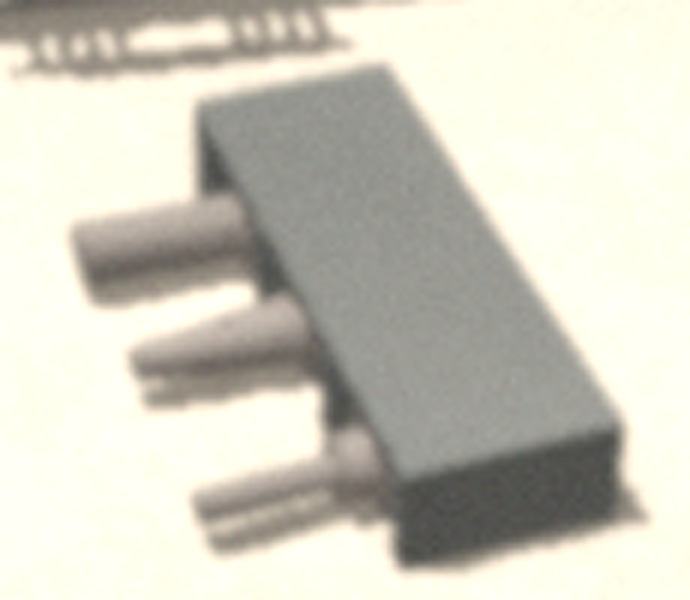

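Run:
```python
from h import *
for n in ['scene0','side0']:
    X=cloud(load(n))
    # rack roof z ~0.054
    m=(abs(X[...,2]-.054)<.003)&(X[...,0]>.4)&(X[...,0]<.85)&(X[...,1]>-.1)
    m=cv2.morphologyEx(m.astype(np.uint8),cv2.MORPH_OPEN,np.ones((3,3)))
    k,l,st,_=cv2.connectedComponentsWithStats(m); i=1+st[1:,4].argmax(); q=X[l==i]
    r=cv2.minAreaRect((q[:,:2]*1000).astype(np.float32)); print(n,'roof',r,cv2.boxPoints(r),q[:,2].mean(),len(q))
    # spindle top z=.13
    m=(abs(X[...,2]-.13)<.003)&(X[...,1]<0)&(X[...,0]>.2)
    m=cv2.morphologyEx(m.astype(np.uint8),cv2.MORPH_OPEN,np.ones((3,3)))
    k,l,st,_=cv2.connectedComponentsWithStats(m); i=1+st[1:,4].argmax(); q=X[l==i]
    r=cv2.minAreaRect((q[:,:2]*1000).astype(np.float32)); print(n,'spin',r,cv2.boxPoints(r),q[:,2].mean(),len(q))
    # mallet head: z .044
    m=(abs(X[...,2]-.044)<.003)&(abs(X[...,1]-.02)<.12)&(X[...,0]>.45)&(X[...,0]<.7)
    m=cv2.morphologyEx(m.astype(np.uint8),cv2.MORPH_OPEN,np.ones((3,3)))
    k,l,st,_=cv2.connectedComponentsWithStats(m); i=1+st[1:,4].argmax(); q=X[l==i]
    r=cv2.minAreaRect((q[:,:2]*1000).astype(np.float32)); print(n,'head',r,cv2.boxPoints(r),q[:,2].mean(),len(q))
```

```text
scene0 roof ((637.8079223632812, 288.27947998046875), (97.36316680908203, 270.1048889160156), 8.246421813964844) [[570.25903 414.9531 ]
 [609.00037 147.64099]
 [705.3568  161.60587]
 [666.6155  428.91797]] 0.05434595334461316 2803
scene0 spin ((463.26080322265625, -209.14654541015625), (99.62922668457031, 127.82560729980469), 88.0759048461914) [[ 397.7115  -256.78717]
 [ 525.465   -261.07898]
 [ 528.8101  -161.50592]
 [ 401.05658 -157.21411]] 0.13040225432341906 1627
scene0 head ((541.4154052734375, 17.751392364501953), (88.12164306640625, 46.61972427368164), 70.9994125366211) [[505.03033  -16.319609]
 [549.11005  -31.497957]
 [577.8005    51.822395]
 [533.72076   67.00074 ]] 0.044258761005925025 463
side0 roof ((636.7100219726562, 289.3219909667969), (95.7474365234375, 271.3752746582031), 8.20174789428711) [[569.96893 416.79218]
 [608.68304 148.19257]
 [703.4511  161.8518 ]
 [664.737   430.45142]] 0.05403133861230713 2399
side0 spin ((464.9151916503906, -209.18690490722656), (101.427490234375, 119.89706420898438), 88.05228424072266) [[ 403.27765 -257.83383]
 [ 523.10547 -261.90884]
 [ 526.55273 -160.53998]
 [ 406.7249  -156.46497]] 0.12972495652548294 4235
side0 head ((540.4109497070312, 17.618804931640625), (90.26644134521484, 42.342586517333984), 70.73033905029297) [[505.53116  -17.999027]
 [545.5015   -31.972698]
 [575.2908    53.236637]
 [535.3204    67.21031 ]] 0.04376010107662521 611
```

Run:
```python
from h import *
import workcell; print(grip_point_offset if 'grip_point_offset' in dir(workcell) else dir(workcell))
O=np.array([.5893,.2825]); ex=np.array([np.cos(np.radians(8.22)),np.sin(np.radians(8.22))]); ey=np.array([-ex[1],ex[0]])
for n in ['scene0','side0']:
    X=cloud(load(n)); r=np.stack([(X[...,:2]-O)@ex,(X[...,:2]-O)@ey,X[...,2]],-1)
    for yc in (-.085,0,.085):
        print(n,yc)
        for a in np.arange(-.085,0,.01):
            m=(r[...,0]>a)&(r[...,0]<a+.01)&(abs(r[...,1]-yc)<.035)&(r[...,2]>.006)&(r[...,2]<.045)
            q=r[m]
            if len(q)>4: print('%.3f n%d y %.4f..%.4f top z %.4f at y %.4f'%(a,len(q),*np.percentile(q[:,1],[3,97]),np.percentile(q[:,2],97),q[q[:,2]>np.percentile(q[:,2],85),1].mean()))
    # handle: brown
    m=(abs(X[...,2]-.035)<.003)&(abs(X[...,1])<.12)&(X[...,0]>.5)&(X[...,0]<.75)
    k,l,st,_=cv2.connectedComponentsWithStats(m.astype(np.uint8)); i=1+st[1:,4].argmax(); q=X[l==i]
    rr=cv2.minAreaRect((q[:,:2]*1000).astype(np.float32)); print('handle',rr,cv2.boxPoints(rr).tolist())
    # other objects z>0.01
    m=((X[...,2]>.008)&(X[...,0]>.2)&(X[...,0]<.95)&(abs(X[...,1])<.5)).astype(np.uint8)
    k,l,st,_=cv2.connectedComponentsWithStats(m)
    for i in range(1,k):
        if st[i,4]>60:
            q=X[l==i]; print(st[i,:4],'x %.3f %.3f y %.3f %.3f z %.3f'%(*np.percentile(q[:,0],[2,98]),*np.percentile(q[:,1],[2,98]),q[:,2].max()))
```

```text
0.0187
scene0 -0.085
-0.075 n8 y -0.0981..-0.0903 top z 0.0294 at y -0.0910
-0.065 n23 y -0.0998..-0.0857 top z 0.0281 at y -0.0923
-0.055 n19 y -0.0982..-0.0853 top z 0.0287 at y -0.0918
-0.045 n22 y -0.0983..-0.0873 top z 0.0301 at y -0.0918
-0.035 n20 y -0.0972..-0.0855 top z 0.0299 at y -0.0911
-0.025 n5 y -0.0959..-0.0866 top z 0.0301 at y -0.0899
scene0 0
-0.075 n7 y -0.0032..0.0035 top z 0.0295 at y 0.0036
-0.065 n22 y -0.0064..0.0073 top z 0.0294 at y -0.0004
-0.055 n18 y -0.0073..0.0071 top z 0.0306 at y -0.0012
-0.045 n27 y -0.0090..0.0086 top z 0.0318 at y -0.0014
-0.035 n27 y -0.0101..0.0067 top z 0.0334 at y 0.0002
-0.025 n15 y -0.0085..0.0055 top z 0.0344 at y 0.0021
scene0 0.085
-0.075 n17 y 0.0669..0.0880 top z 0.0346 at y 0.0793
-0.065 n34 y 0.0668..0.0858 top z 0.0366 at y 0.0809
-0.055 n37 y 0.0665..0.0847 top z 0.0358 at y 0.0793
-0.045 n32 y 0.0653..0.0867 top z 0.0357 at y 0.0791
-0.035 n34 y 0.0660..0.0848 top z 0.0365 at y 0.0792
-0.025 n18 y 0.0680..0.0865 top z 0.0369 at y 0.0763
handle ((630.6298828125, -12.991104125976562), (89.09967041015625, 152.68360900
[... 2254 characters left out ...]
49.921470642089844], [702.875732421875, -26.73467254638672], [564.774658203125, 20.947555541992188]]
[80  0 34 49] x 0.202 0.256 y 0.425 0.497 z 0.352
[338  93  33  64] x 0.770 0.823 y 0.210 0.257 z 0.163
[232 100  92  82] x 0.524 0.694 y 0.154 0.411 z 0.058
[126 117  73  34] x 0.236 0.412 y 0.317 0.441 z 0.047
[168 180  25  70] x 0.328 0.384 y 0.003 0.183 z 0.028
[256 203  93  44] x 0.511 0.692 y -0.046 0.054 z 0.047
[388 215  27  39] x 0.779 0.823 y -0.096 -0.015 z 0.063
[185 234  41  39] x 0.361 0.437 y -0.066 0.008 z 0.034
[423 265  49  52] x 0.795 0.854 y -0.245 -0.186 z 0.084
[135 268 159 116] x 0.288 0.520 y -0.270 -0.167 z 0.153
[432 322  80  62] x 0.770 0.907 y -0.372 -0.290 z 0.043
```

Request:
drive_tool(increments=[[[0, 0, 0], -0.119, 0.06], [[0, 0, 0], -0.119, 0.06], [[0, 0, 0], -0.119, 0.06], [[0, 0, 0], -0.119, 0.06], [[0, 0, 0], -0.119, 0.06], [[0, 0, 0], 0, 0.06]], newtons=50)

```text
time: 0.65
eef_pos: [0.24, 0.4946, 0.2309]
tool_rot: [[-0.145, 0.989, -0.001], [0.989, 0.145, -0.001], [-0.001, -0.001, -1.0]]
ft_force: [0.1, 0.3, 0.2]
opening: 0.06
```

Request:
drive_tool(increments=[[[-0.026, 0.027, 0.0], 0, 0.06], [[-0.026, 0.027, 0.0], 0, 0.06], [[-0.026, 0.027, 0.0], 0, 0.06], [[-0.026, 0.027, 0], 0, 0.06], [[-0.026, 0.027, 0], 0, 0.06], [[-0.026, 0.027, 0.01], 0, 0.06], [[-0.026, 0.027, 0.01], 0, 0.06], [[-0.026, 0.027, 0.015], 0, 0.06], [[-0.026, 0.027, 0.015], 0, 0.06], [[-0.026, 0.027, 0.015], 0, 0.06]])

```text
time: 1.48
eef_pos: [0.5456, 0.2748, 0.1656]
tool_rot: [[-0.14, 0.99, 0.0], [0.99, 0.14, 0.0], [0.0, 0.0, -1.0]]
ft_force: [0.2, 1.0, 0.0]
opening: 0.0603
```

Request:
drive_tool(increments=[[[0, 0, 0], 0, 0.06], [[0, 0, 0], 0, 0.06], [[0, 0, 0], 0, 0.06]])

```text
time: 1.73
eef_pos: [0.544, 0.2764, 0.1658]
tool_rot: [[-0.141, 0.99, -0.001], [0.99, 0.141, 0.0], [0.001, -0.001, -1.0]]
ft_force: [0.4, 0.3, 0.1]
opening: 0.0602
```

```bash
cat >> h.py <<'E'
def togo(T,yaw=None):
    s=observe(); R=s['tool_rot']; print('t',s['time'],'eef',s['eef_pos'].round(4),'yaw',np.degrees(np.arctan2(R[1,0],R[0,0])).round(2),'F',s['ft_force'].round(1),'op',round(s['opening'],4))
    print('togo tool',(R.T@(np.array(T)-s['eef_pos'])).round(4), 'spin',None if yaw is None else round(np.arctan2(R[1,0],R[0,0])-np.radians(yaw),4))
E
python3 - <<'E'
from h import *
togo([.5448,.2761,.16],98.2)
grab('wrist','wrist1')
E
```

```text
t 1.7333 eef [0.544  0.2764 0.1658] yaw 98.08 F [0.4 0.3 0.1] op 0.0602
togo tool [-0.0004  0.0008  0.0058] spin -0.0021
```

View pics/wrist1.png

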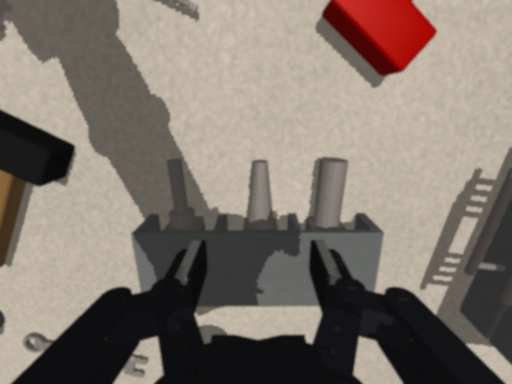

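Run:
```python
from h import *
z=load('wrist1'); X=cloud(z); s=observe()
O=np.array([.5893,.2825]); ex=np.array([np.cos(np.radians(8.22)),np.sin(np.radians(8.22))]); ey=np.array([-ex[1],ex[0]])
r=np.stack([(X[...,:2]-O)@ex,(X[...,:2]-O)@ey,X[...,2]],-1)
for yc in (-.085,0,.085):
  for a in np.arange(-.085,0,.01):
    m=(r[...,0]>a)&(r[...,0]<a+.01)&(abs(r[...,1]-yc)<.03)&(r[...,2]>.012)&(r[...,2]<.045); q=r[m]
    if len(q)>8: print('%.3f y %.4f..%.4f mid %.4f topz %.4f'%(a,*np.percentile(q[:,1],[2,98]),np.percentile(q[:,1],[2,98]).mean(),np.percentile(q[:,2],97)))
cv2.imwrite('pics/crop_w1.png',cv2.resize(z['im'][140:250,120:390],None,fx=2.9,fy=2.9,interpolation=cv2.INTER_CUBIC))
# rack front edge
m=abs(r[...,2]-.054)<.004; q=r[m]; print(np.percentile(q[:,0],[1,99]),np.percentile(q[:,1],[1,99]))
```

```text
-0.075 y -0.0985..-0.0838 mid -0.0911 topz 0.0284
-0.065 y -0.0978..-0.0834 mid -0.0906 topz 0.0286
-0.055 y -0.0970..-0.0831 mid -0.0901 topz 0.0286
-0.045 y -0.0968..-0.0826 mid -0.0897 topz 0.0286
-0.035 y -0.0963..-0.0821 mid -0.0892 topz 0.0285
-0.025 y -0.0956..-0.0815 mid -0.0886 topz 0.0286
-0.015 y -0.1014..-0.0746 mid -0.0880 topz 0.0351
-0.005 y -0.1045..-0.0688 mid -0.0867 topz 0.0394
-0.075 y -0.0054..0.0097 mid 0.0022 topz 0.0287
-0.065 y -0.0065..0.0098 mid 0.0016 topz 0.0296
-0.055 y -0.0077..0.0109 mid 0.0016 topz 0.0308
-0.045 y -0.0089..0.0122 mid 0.0016 topz 0.0315
-0.035 y -0.0092..0.0134 mid 0.0021 topz 0.0327
-0.025 y -0.0102..0.0146 mid 0.0022 topz 0.0341
-0.015 y -0.0115..0.0148 mid 0.0016 topz 0.0351
-0.005 y -0.0128..0.0160 mid 0.0016 topz 0.0361
-0.075 y 0.0669..0.0945 mid 0.0807 topz 0.0351
-0.065 y 0.0666..0.0931 mid 0.0799 topz 0.0353
-0.055 y 0.0662..0.0926 mid 0.0794 topz 0.0353
-0.045 y 0.0659..0.0931 mid 0.0795 topz 0.0352
-0.035 y 0.0656..0.0918 mid 0.0787 topz 0.0352
-0.025 y 0.0653..0.0917 mid 0.0785 topz 0.0352
-0.015 y 0.0648..0.0917 mid 0.0783 topz 0.0353
-0.005 y 0.0596..0.0960 mid 0.0778 topz 0.0378
[7.15191671e-05 1.12500082e-01] [-0.13212041  0.27601385]
```

View pics/crop_w1.png

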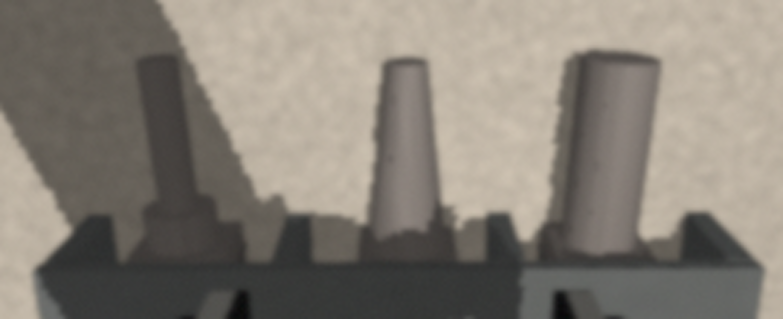

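Run:
```python
from h import *
togo([.5496,.2778,.006],98.2)
```

```text
t 1.7833 eef [0.5436 0.2776 0.1664] yaw 98.23 F [-1.   0.4  0.2] op 0.0601
togo tool [-0.0009  0.0061  0.1604] spin 0.0005
```

Request:
drive_tool(increments=[[[0, 0.006, 0.03], 0, 0.06], [[0, 0, 0.035], 0, 0.06], [[0, 0, 0.035], 0, 0.06], [[0, 0, 0.03], 0, 0.06], [[0, 0, 0.02], 0, 0.06], [[0, 0, 0.01], 0, 0.06], [[0, 0, 0], 0, 0.06], [[0, 0, 0], 0, 0.06]])

```text
time: 2.45
eef_pos: [0.5503, 0.2785, 0.0073]
tool_rot: [[-0.144, 0.99, 0.001], [0.99, 0.144, 0.001], [0.001, 0.001, -1.0]]
ft_force: [-0.2, -1.1, -0.3]
opening: 0.06
```

Request:
drive_tool(increments=[[[0, 0, 0], 0, 0.01], [[0, 0, 0], 0, 0.01], [[0, 0, 0], 0, 0.01], [[0, 0, 0], 0, 0.01], [[0, 0, 0], 0, 0.01], [[0, 0, 0], 0, 0.01]])

```text
time: 2.95
eef_pos: [0.5512, 0.2778, 0.0076]
tool_rot: [[-0.143, 0.99, 0.002], [0.99, 0.143, 0.002], [0.001, 0.002, -1.0]]
ft_force: [-0.3, 0.5, 4.5]
opening: 0.0216
```

Request:
drive_tool(increments=[[[0, -0.006, 0], 0, 0.01], [[0, -0.012, 0], 0, 0.01], [[0, -0.015, 0], 0, 0.01], [[0, -0.015, 0], 0, 0.01], [[0, -0.016, 0], 0, 0.01], [[0, -0.016, 0], 0, 0.01], [[0, -0.016, 0], 0, 0.01], [[0, -0.015, 0], 0, 0.01], [[0, -0.01, 0], 0, 0.01], [[0, -0.005, 0], 0, 0.01]])

```text
time: 3.78
eef_pos: [0.426, 0.2589, 0.0069]
tool_rot: [[-0.143, 0.99, 0.003], [0.99, 0.143, 0.001], [0.001, 0.003, -1.0]]
ft_force: [3.4, 0.8, 2.4]
opening: 0.0217
```

Run:
```python
from h import *
togo([.5496,.2778,.006],98.2)
grab('side','side1')
```

```text
t 3.7833 eef [0.426  0.2589 0.0069] yaw 98.21 F [3.4 0.8 2.4] op 0.0217
togo tool [0.001  0.125  0.0012] spin 0.0002
```

View pics/side1.png

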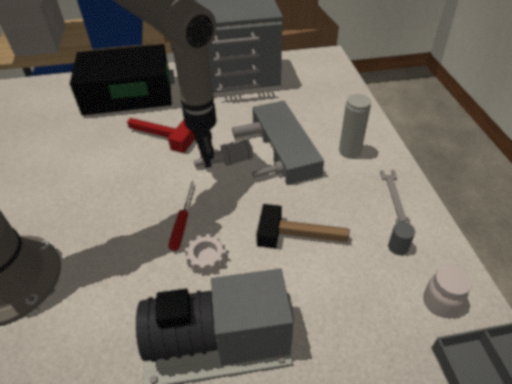

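Drawn out; the tapered arbor is at about (225,155) in front of the rack, the other two still in their bays. Now let go and rise.

Request:
drive_tool(increments=[[[0, 0, 0], 0, 0.05], [[0, 0, 0], 0, 0.06], [[0, 0, 0], 0, 0.06], [[0, 0, 0], 0, 0.06], [[0, 0, -0.01], 0, 0.06], [[0, 0, -0.02], 0, 0.06], [[0, 0, -0.03], 0, 0.065], [[0, 0, -0.03], 0, 0.065], [[0, 0, -0.03], 0, 0.065], [[0, 0, -0.02], 0, 0.065]])

```text
time: 4.67
eef_pos: [0.4267, 0.2595, 0.1499]
tool_rot: [[-0.143, 0.99, 0.003], [0.99, 0.143, 0.002], [0.002, 0.004, -1.0]]
ft_force: [0.5, 0.6, 0.6]
opening: 0.0649
```

Request:
drive_tool(increments=[[[0, 0, 0], 0, 0.065], [[0, 0, 0], 0, 0.065]])

```text
time: 4.83
eef_pos: [0.4265, 0.2594, 0.148]
tool_rot: [[-0.143, 0.99, 0.003], [0.99, 0.143, 0.002], [0.002, 0.003, -1.0]]
ft_force: [0.5, 0.1, -0.6]
opening: 0.065
```

Run:
```python
from h import *
togo([.5496,.2778,.006],98.2)
grab('wrist','wrist2');grab('side','side2')
O=np.array([.5893,.2825]); ex=np.array([np.cos(np.radians(8.22)),np.sin(np.radians(8.22))]); ey=np.array([-ex[1],ex[0]])
for n in ['wrist2','side2']:
  X=cloud(load(n)); r=np.stack([(X[...,:2]-O)@ex,(X[...,:2]-O)@ey,X[...,2]],-1)
  for a in np.arange(-.21,-.01,.01):
    m=(r[...,0]>a)&(r[...,0]<a+.01)&(abs(r[...,1])<.035)&(r[...,2]>.012)&(r[...,2]<.045); q=r[m]
    if len(q)>8: print(n,'%.3f y %.4f..%.4f mid %.4f topz %.4f'%(a,*np.percentile(q[:,1],[2,98]),np.percentile(q[:,1],[2,98]).mean(),np.percentile(q[:,2],97)))
  m=(abs(r[...,2]-.04)<.002)&(r[...,0]<-.01)&(r[...,0]>-.2)&(abs(r[...,1])<.035); q=X[m]
  rr=cv2.minAreaRect((q[:,:2]*1000).astype(np.float32)); print('body top',rr,q[:,2].mean())
```

```text
t 4.8333 eef [0.4265 0.2594 0.148 ] yaw 98.2 F [ 0.5  0.1 -0.6] op 0.065
togo tool [0.0004 0.124  0.1424] spin 0.0001
wrist2 -0.200 y -0.0100..0.0052 mid -0.0024 topz 0.0289
wrist2 -0.190 y -0.0100..0.0062 mid -0.0019 topz 0.0297
wrist2 -0.180 y -0.0111..0.0084 mid -0.0014 topz 0.0310
wrist2 -0.170 y -0.0113..0.0095 mid -0.0009 topz 0.0320
wrist2 -0.160 y -0.0124..0.0107 mid -0.0009 topz 0.0329
wrist2 -0.150 y -0.0136..0.0118 mid -0.0009 topz 0.0338
wrist2 -0.140 y -0.0137..0.0131 mid -0.0003 topz 0.0352
wrist2 -0.130 y -0.0186..0.0190 mid 0.0002 topz 0.0399
wrist2 -0.120 y -0.0196..0.0201 mid 0.0002 topz 0.0411
wrist2 -0.110 y -0.0188..0.0199 mid 0.0005 topz 0.0412
wrist2 -0.100 y -0.0190..0.0205 mid 0.0007 topz 0.0412
wrist2 -0.090 y -0.0181..0.0207 mid 0.0013 topz 0.0413
wrist2 -0.080 y -0.0183..0.0210 mid 0.0013 topz 0.0413
wrist2 -0.070 y -0.0174..0.0212 mid 0.0019 topz 0.0411
wrist2 -0.060 y -0.0176..0.0213 mid 0.0019 topz 0.0412
wrist2 -0.050 y -0.0166..0.0211 mid 0.0022 topz 0.0405
body top ((506.19989013671875, 271.3861083984375), (75.31651306152344, 40.03047561645508), 9.77
[... 338 characters left out ...]
75 mid -0.0031 topz 0.0331
side2 -0.140 y -0.0137..0.0082 mid -0.0028 topz 0.0352
side2 -0.130 y -0.0170..0.0174 mid 0.0002 topz 0.0391
side2 -0.120 y -0.0199..0.0221 mid 0.0011 topz 0.0422
side2 -0.110 y -0.0195..0.0211 mid 0.0008 topz 0.0420
side2 -0.100 y -0.0202..0.0194 mid -0.0004 topz 0.0421
side2 -0.090 y -0.0189..0.0196 mid 0.0003 topz 0.0418
side2 -0.080 y -0.0192..0.0184 mid -0.0004 topz 0.0429
side2 -0.070 y -0.0186..0.0217 mid 0.0016 topz 0.0414
side2 -0.060 y -0.0185..0.0205 mid 0.0010 topz 0.0413
side2 -0.050 y -0.0179..0.0211 mid 0.0016 topz 0.0412
body top ((506.1921081542969, 271.7432861328125), (73.73817443847656, 42.105350494384766), 10.312335014343262) 0.03988577105227689
```

View pics/wrist2.png

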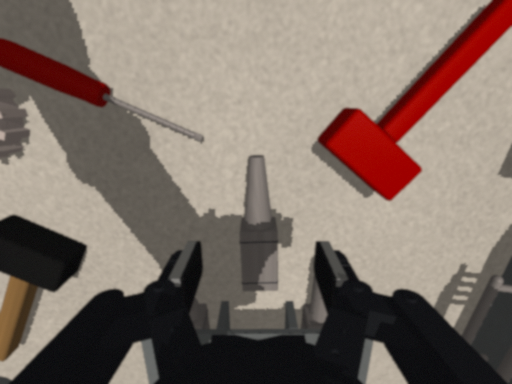

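Request:
drive_tool(increments=[[[0, 0.03, 0], -0.03, 0.065], [[0, 0.034, 0], 0, 0.065], [[0, 0.02, 0], 0, 0.065], [[0, 0, 0], 0, 0.065], [[0, 0, 0], 0, 0.065]])

```text
time: 5.35
eef_pos: [0.5081, 0.2715, 0.1441]
tool_rot: [[-0.171, 0.985, -0.004], [0.985, 0.171, -0.003], [-0.002, -0.004, -1.0]]
ft_force: [0.0, -0.9, -0.2]
opening: 0.065
```

Run:
```python
from h import *
togo([.510,.2722,.006],99.9)
```

```text
t 5.35 eef [0.5081 0.2715 0.1441] yaw 99.85 F [ 0.  -0.9 -0.2] op 0.065
togo tool [0.0006 0.0026 0.1381] spin -0.0009
```

Request:
drive_tool(increments=[[[0, 0.001, 0.03], 0, 0.065], [[0, 0, 0.035], 0, 0.065], [[0, 0, 0.035], 0, 0.065], [[0, 0, 0.025], 0, 0.065], [[0, 0, 0.013], 0, 0.065], [[0, 0, 0], 0, 0.065], [[0, 0, 0], 0, 0.065]])

```text
time: 5.93
eef_pos: [0.5073, 0.2723, 0.0072]
tool_rot: [[-0.173, 0.985, -0.004], [0.985, 0.173, -0.002], [-0.001, -0.004, -1.0]]
ft_force: [-0.1, -0.4, 0.4]
opening: 0.0644
```

Request:
drive_tool(increments=[[[0, 0, 0], 0, 0.02], [[0, 0, 0], 0, 0.02], [[0, 0, 0], 0, 0.02], [[0, 0, 0], 0, 0.02], [[0, 0, 0], 0, 0.02], [[0, 0, 0], 0, 0.02]], newtons=70)

```text
time: 6.43
eef_pos: [0.5109, 0.2735, 0.0103]
tool_rot: [[-0.173, 0.985, 0.003], [0.985, 0.173, 0.002], [0.001, 0.003, -1.0]]
ft_force: [-0.2, -0.5, 7.1]
opening: 0.0389
```

Request:
drive_tool(increments=[[[0, 0, -0.02], 0, 0.02], [[0, 0, -0.035], 0, 0.02], [[0, 0, -0.04], 0, 0.02], [[0, 0, -0.04], 0, 0.02], [[0, 0, -0.02], 0, 0.02], [[0, 0, 0], 0, 0.02], [[0, 0, 0], 0, 0.02]])

```text
time: 7.02
eef_pos: [0.5095, 0.2726, 0.1633]
tool_rot: [[-0.172, 0.985, 0.001], [0.985, 0.172, 0.0], [0.0, 0.001, -1.0]]
ft_force: [0.3, -0.3, -5.2]
opening: 0.0392
```

Run:
```python
from h import *
togo([.510,.2722,.006],99.9)
grab('side','side3');grab('wrist','wrist3')
```

```text
t 7.0167 eef [0.5095 0.2726 0.1633] yaw 99.92 F [ 0.3 -0.3 -5.2] op 0.0392
togo tool [-0.0006  0.0003  0.1573] spin 0.0004
```

View pics/side3.png

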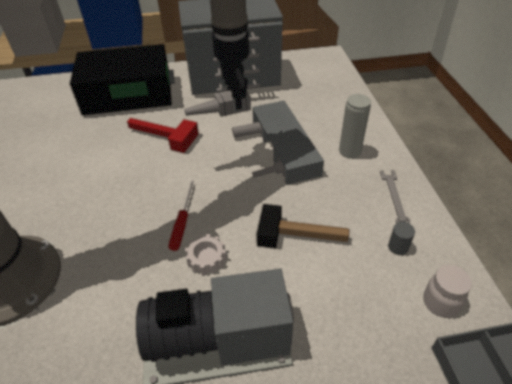

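View pics/wrist3.png

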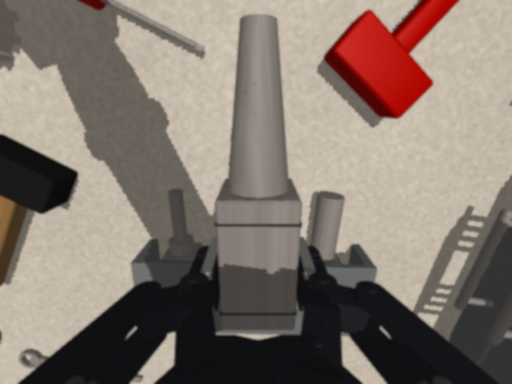

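```bash
cat >> h.py <<'E'
def arbor(fn,s=None,zmin=.1,R=None,eef=None):
    # shank & body profile in tool frame (origin TCP)
    X=cloud(load(fn)); t=(X-eef)@R  # tool coords
    out=[]
    for a in np.arange(-.14,.05,.01):
        m=(t[...,1]>a)&(t[...,1]<a+.01)&(abs(t[...,0])<.03)&(t[...,2]<.03)&(t[...,2]>-.05)
        q=t[m]
        if len(q)>8:
            lo,hi=np.percentile(q[:,0],[2,98]); out.append((a+.005,(lo+hi)/2,hi-lo,np.percentile(q[:,2],5)))
    return np.array(out)
E
python3 - <<'E'
from h import *
s=observe(); np.set_printoptions(suppress=True,precision=4)
print(arbor('wrist3',R=s['tool_rot'],eef=s['eef_pos']))
z=load('scene0')
cv2.imwrite('pics/crop_sock.png',cv2.convertScaleAbs(cv2.resize(z['im'][150:260,90:190],None,fx=6,fy=6,interpolation=cv2.INTER_CUBIC),alpha=2))
z=load('side0')
X=cloud(load('scene0'))
# front face points: sleeve lip
f=np.array([.5248,-.2112]); ax=np.array([.9994,-.034]); 
r=np.stack([(X[...,:2]-f)@ax,(X[...,:2]-f)@np.array([.034,.9994]),X[...,2]],-1)
m=(abs(r[...,0])<.02)&(abs(r[...,1])<.06)&(r[...,2]>.01)&(r[...,2]<.125); q=r[m]
for lo in np.arange(-.03,.02,.002):
    k=(q[:,0]>=lo)&(q[:,0]<lo+.002)
    if k.sum()>5: print('%.3f n%d y %.4f..%.4f z %.4f..%.4f'%(lo,k.sum(),*np.percentile(q[k,1],[2,98]),*np.percentile(q[k,2],[2,98])))
E
```

```text
[[-0.115  -0.0004  0.0152 -0.0194]
 [-0.105  -0.0003  0.0172 -0.0202]
 [-0.095  -0.0006  0.0189 -0.0212]
 [-0.085  -0.0004  0.0209 -0.0223]
 [-0.075  -0.0003  0.0231 -0.0233]
 [-0.065  -0.0005  0.0251 -0.0243]
 [-0.055  -0.0005  0.0266 -0.0254]
 [-0.045  -0.0005  0.0367 -0.0304]
 [-0.035  -0.0004  0.038  -0.0315]
 [-0.025  -0.0005  0.0379 -0.0315]
 [-0.015  -0.      0.0557 -0.0487]
 [-0.005   0.      0.0583 -0.0405]
 [ 0.005  -0.0005  0.0418 -0.0402]
 [ 0.015  -0.0005  0.0386 -0.0317]
 [ 0.025  -0.0005  0.0383 -0.0315]
 [ 0.035  -0.0005  0.0381 -0.0313]]
-0.020 n13 y -0.0541..0.0548 z 0.0127..0.0909
-0.018 n26 y -0.0588..0.0585 z 0.0185..0.0954
-0.016 n26 y -0.0574..0.0586 z 0.0122..0.0956
-0.014 n30 y -0.0592..0.0574 z 0.0104..0.0987
-0.012 n28 y -0.0555..0.0395 z 0.0123..0.0991
-0.010 n24 y -0.0566..0.0567 z 0.0113..0.0996
-0.008 n26 y -0.0580..0.0280 z 0.0109..0.1012
-0.006 n20 y -0.0525..0.0567 z 0.0115..0.1044
-0.004 n108 y -0.0506..0.0498 z 0.0129..0.1228
-0.002 n735 y -0.0490..0.0490 z 0.0119..0.1230
0.000 n561 y -0.0488..0.0482 z 0.0123..0.1237
0.002 n73 y -0.0491..0.0466 z 0.0113..0.1156
0.004 n44 y -0.0246..0.0212 z 0.0586..0.1061
0.006 n130 y -0.0234..0.0233 z 0.0582..0.1046
0.008 n95 y -0.0225..0.0220 z 0.0578..0.1045
```

View pics/crop_sock.png

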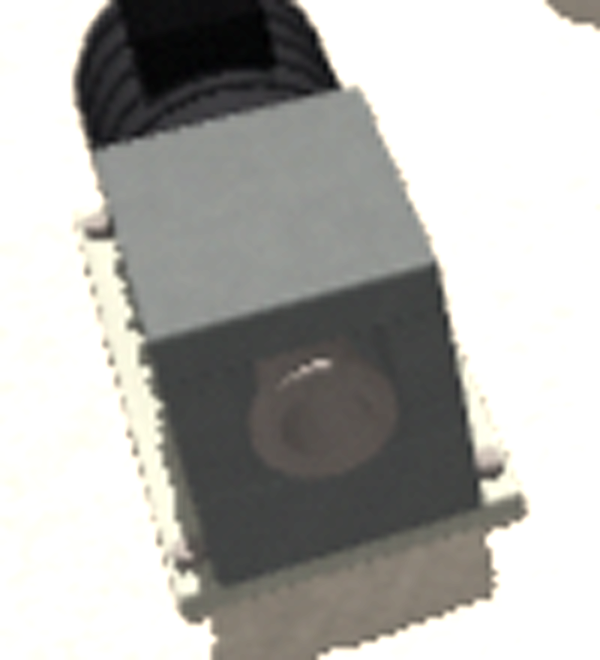

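Request:
drive_tool(increments=[[[0, 0, -0.01], 0.05, 0.02], [[0, 0, 0], 0.08, 0.02], [[0, 0, 0], 0.077, 0.02], [[0, 0, 0], 0, 0.02]])

```text
time: 7.45
eef_pos: [0.5077, 0.2718, 0.17]
tool_rot: [[0.035, 0.999, -0.005], [0.999, -0.035, -0.003], [-0.004, -0.005, -1.0]]
ft_force: [0.9, -0.2, -5.3]
opening: 0.0391
```

Request:
drive_tool(increments=[[[-0.01, 0.004, 0], 0, 0.02], [[-0.02, 0.008, 0], 0, 0.02], [[-0.03, 0.011, 0], 0, 0.02], [[-0.03, 0.011, 0], 0, 0.02], [[-0.03, 0.011, 0], 0, 0.02], [[-0.03, 0.011, 0], 0, 0.02], [[-0.03, 0.011, 0], 0, 0.02], [[-0.03, 0.011, 0], 0, 0.02], [[-0.03, 0.011, 0], 0, 0.02], [[-0.03, 0.011, 0], 0, 0.02]])

```text
time: 8.28
eef_pos: [0.5996, -0.0033, 0.1717]
tool_rot: [[0.033, 0.999, -0.003], [0.999, -0.033, -0.001], [-0.001, -0.003, -1.0]]
ft_force: [0.9, 0.0, -4.9]
opening: 0.0391
```

Request:
drive_tool(increments=[[[-0.03, 0.011, 0], 0, 0.02], [[-0.03, 0.011, 0], 0, 0.02], [[-0.03, 0.012, 0], 0, 0.02], [[-0.03, 0.012, 0], 0, 0.02], [[-0.03, 0.012, 0], 0, 0.02], [[-0.03, 0.012, 0], 0, 0.02], [[-0.02, 0.01, 0], 0, 0.02], [[-0.01, 0.003, 0], 0, 0.02], [[0, 0, 0], 0, 0.02], [[0, 0, 0], 0, 0.02]])

```text
time: 9.12
eef_pos: [0.6751, -0.2132, 0.1716]
tool_rot: [[0.034, 0.999, -0.003], [0.999, -0.034, 0.002], [0.002, -0.003, -1.0]]
ft_force: [0.5, 0.8, -4.3]
opening: 0.0387
```

Run:
```python
from h import *
togo([.6744,-.2163,.069],88.05)
```

```text
t 9.1167 eef [ 0.6751 -0.2132  0.1716] yaw 88.04 F [ 0.5  0.8 -4.3] op 0.0387
togo tool [-0.0033 -0.0002  0.1026] spin -0.0002
```

Request:
drive_tool(increments=[[[-0.0033, 0, 0.025], 0, 0.02], [[0, 0, 0.03], 0, 0.02], [[0, 0, 0.03], 0, 0.02], [[0, 0, 0.0175], 0, 0.02], [[0, 0, 0], 0, 0.02], [[0, 0, 0], 0, 0.02]])

```text
time: 9.62
eef_pos: [0.6753, -0.213, 0.0695]
tool_rot: [[0.03, 1.0, -0.003], [1.0, -0.03, 0.003], [0.003, -0.003, -1.0]]
ft_force: [0.3, -1.2, -4.8]
opening: 0.0387
```

Run:
```python
from h import *
np.set_printoptions(suppress=True,precision=4)
togo([.6744,-.2163,.069],88.05)
s=observe()
grab('side','side4');grab('wrist','wrist4');grab('scene','scene4')
print(arbor('wrist4',R=s['tool_rot'],eef=s['eef_pos']))
im=load('scene4')['im'][130:290,80:240]; cv2.imwrite('pics/crop_s4.png',cv2.convertScaleAbs(cv2.resize(im,None,fx=3.7,fy=3.7,interpolation=cv2.INTER_CUBIC),alpha=2))
```

```text
t 9.6167 eef [ 0.6753 -0.213   0.0695] yaw 88.26 F [ 0.3 -1.2 -4.8] op 0.0387
togo tool [-0.0034 -0.0008  0.0005] spin 0.0037
[[-0.115  -0.0018  0.0151 -0.0202]
 [-0.105  -0.0019  0.0171 -0.0211]
 [-0.095  -0.0019  0.0186 -0.0221]
 [-0.085  -0.0018  0.0207 -0.0232]
 [-0.075  -0.002   0.0227 -0.0242]
 [-0.065  -0.0018  0.0246 -0.0253]
 [-0.055  -0.002   0.0265 -0.0264]
 [-0.045  -0.002   0.0353 -0.03  ]
 [-0.035  -0.0019  0.0381 -0.0325]
 [-0.025  -0.002   0.0381 -0.0327]
 [-0.015  -0.0002  0.0557 -0.0487]
 [-0.005   0.0006  0.0564 -0.0417]
 [ 0.005  -0.002   0.0419 -0.0415]
 [ 0.015  -0.002   0.0391 -0.0331]
 [ 0.025  -0.002   0.038  -0.0327]
 [ 0.035  -0.0019  0.0378 -0.0326]]
```

View pics/wrist4.png

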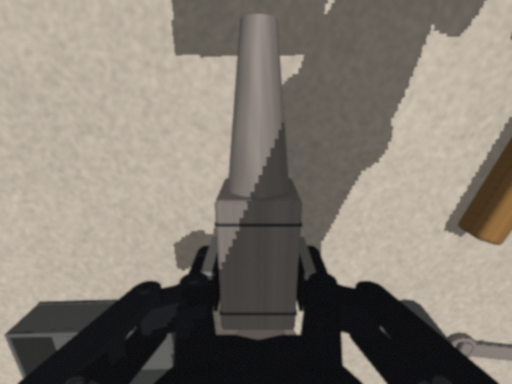

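View pics/crop_s4.png

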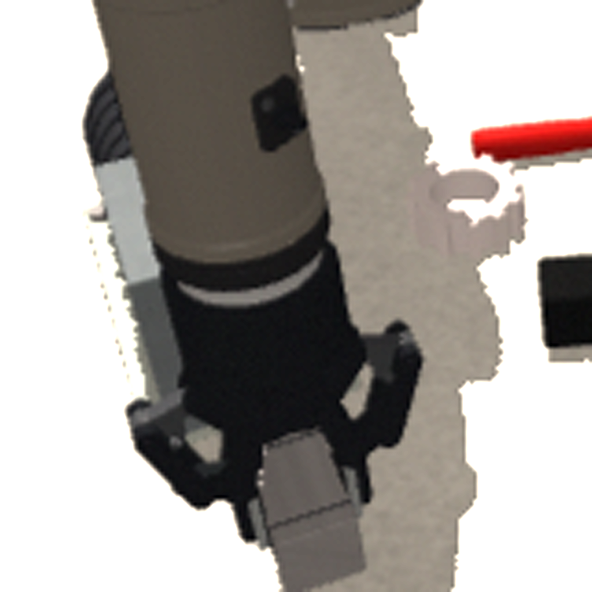

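View pics/side4.png

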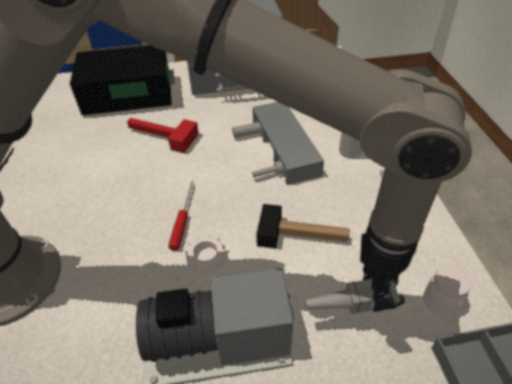

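```bash
cat >> h.py <<'E'
F0=np.array([.5246,-.2112]); AX=np.array([.9994,-.034]); AY=np.array([.034,.9994])
def insp(fn):
    X=cloud(load(fn)); return np.stack([(X[...,:2]-F0)@AX,(X[...,:2]-F0)@AY,X[...,2]],-1)
def spprof(fn,x0=.0,x1=.2,st=.01):
    r=insp(fn)
    for a in np.arange(x0,x1,st):
        m=(r[...,0]>a)&(r[...,0]<a+st)&(abs(r[...,1])<.03)&(r[...,2]>.055)&(r[...,2]<.11); q=r[m]
        if len(q)>8:
            lo,hi=np.percentile(q[:,1],[2,98]); print(fn,'%.3f n%d y %.4f..%.4f mid %.4f top %.4f'%(a+st/2,len(q),lo,hi,(lo+hi)/2,np.percentile(q[:,2],96)))
E
python3 - <<'E'
from h import *
spprof('wrist4'); spprof('side4')
for n in ['wrist4','side4']:
    r=insp(n); m=(abs(r[...,1])<.02)&(r[...,2]>.065)&(r[...,2]<.095)&(r[...,0]>.015)&(r[...,0]<.08); print('tip x',np.percentile(r[m][:,0],[0.5,2]))
E
```

```text
wrist4 0.035 n468 y -0.0065..0.0086 mid 0.0011 top 0.0901
wrist4 0.045 n1088 y -0.0075..0.0093 mid 0.0009 top 0.0910
wrist4 0.055 n1132 y -0.0081..0.0103 mid 0.0011 top 0.0919
wrist4 0.065 n1176 y -0.0092..0.0115 mid 0.0012 top 0.0929
wrist4 0.075 n1221 y -0.0103..0.0123 mid 0.0010 top 0.0940
wrist4 0.085 n1243 y -0.0110..0.0135 mid 0.0013 top 0.0950
wrist4 0.095 n1269 y -0.0122..0.0143 mid 0.0011 top 0.0961
wrist4 0.105 n1276 y -0.0130..0.0156 mid 0.0013 top 0.0971
wrist4 0.115 n2383 y -0.0177..0.0201 mid 0.0012 top 0.1022
wrist4 0.125 n1652 y -0.0178..0.0202 mid 0.0012 top 0.1023
wrist4 0.135 n1513 y -0.0176..0.0202 mid 0.0013 top 0.1023
wrist4 0.145 n2478 y -0.0291..0.0291 mid 0.0000 top 0.1085
wrist4 0.155 n1425 y -0.0182..0.0208 mid 0.0013 top 0.1070
wrist4 0.165 n1255 y -0.0181..0.0207 mid 0.0013 top 0.1024
wrist4 0.175 n1136 y -0.0177..0.0204 mid 0.0013 top 0.1023
wrist4 0.185 n466 y -0.0175..0.0203 mid 0.0014 top 0.1021
side4 0.005 n68 y -0.0242..0.0160 mid -0.0041 top 0.1067
side4 0.035 n47 y -0.0039..0.0105 mid 0.0033 top 0.0891
side4 0.045 n67 y -0.0057..0.0102 mid 0.0023 top 0.0899
side4 0.055 n74 y -0.0063..0.0106 mid 0.0021 top 0.0910
side4 0.065 n78 y -0.0073..0.0115 mid 0.0021 top 0.0915
side4 0.075 n86 y -0.0087..0.0117 mid 0.0015 top 0.0923
side4 0.085 n98 y -0.0100..0.0141 mid 0.0020 top 0.0933
side4 0.095 n105 y -0.0102..0.0138 mid 0.0018 top 0.0942
side4 0.105 n156 y -0.0145..0.0206 mid 0.0030 top 0.0973
side4 0.115 n189 y -0.0166..0.0215 mid 0.0025 top 0.1008
side4 0.125 n185 y -0.0167..0.0219 mid 0.0026 top 0.1005
side4 0.135 n190 y -0.0174..0.0231 mid 0.0028 top 0.1010
side4 0.145 n209 y -0.0291..0.0279 mid -0.0006 top 0.1084
side4 0.155 n20 y -0.0287..0.0256 mid -0.0015 top 0.1079
tip x [0.03575639 0.03642048]
tip x [0.03409856 0.03426338]
```

Request:
drive_tool(increments=[[[-0.0013, 0, 0.0007], 0, 0.02], [[0, -0.01, 0], 0, 0.02], [[0, -0.015, 0], 0, 0.02], [[0, -0.015, 0], 0, 0.02], [[0, -0.012, 0], 0, 0.02], [[0, -0.008, 0], 0, 0.02], [[0, 0, 0], 0, 0.02], [[0, 0, 0], 0, 0.02]])

```text
time: 10.43
eef_pos: [0.617, -0.2164, 0.0717]
tool_rot: [[0.034, 0.999, 0.003], [0.999, -0.034, -0.001], [-0.001, 0.003, -1.0]]
ft_force: [0.5, -0.2, -4.1]
opening: 0.0392
```

Request:
drive_tool(increments=[[[0, -0.006, 0], 0, 0.02], [[0, -0.006, 0], 0, 0.02], [[0, -0.004, 0], 0, 0.02], [[0, 0, 0], 0, 0.02], [[0, 0, 0], 0, 0.02]])

```text
time: 10.85
eef_pos: [0.6, -0.2154, 0.0701]
tool_rot: [[0.034, 0.999, 0.0], [0.999, -0.034, -0.0], [-0.0, 0.0, -1.0]]
ft_force: [1.0, -0.6, -4.4]
opening: 0.039
```

Run:
```python
from h import *
togo([.6744,-.2163,.069],88.05)
grab('side','side5');grab('wrist','wrist5')
spprof('wrist5'); spprof('side5')
```

```text
t 10.85 eef [ 0.6    -0.2154  0.0701] yaw 88.05 F [ 1.  -0.6 -4.4] op 0.039
togo tool [0.0016 0.0744 0.0011] spin -0.0
wrist5 0.005 n1534 y -0.0233..0.0210 mid -0.0011 top 0.1060
wrist5 0.015 n1247 y -0.0150..0.0109 mid -0.0020 top 0.0941
wrist5 0.025 n1280 y -0.0162..0.0117 mid -0.0023 top 0.0952
wrist5 0.035 n2221 y -0.0210..0.0166 mid -0.0022 top 0.1004
wrist5 0.045 n1709 y -0.0212..0.0168 mid -0.0022 top 0.1007
wrist5 0.055 n1560 y -0.0211..0.0167 mid -0.0022 top 0.1006
wrist5 0.065 n2646 y -0.0278..0.0290 mid 0.0006 top 0.1089
wrist5 0.075 n1588 y -0.0227..0.0182 mid -0.0022 top 0.1091
wrist5 0.085 n1401 y -0.0223..0.0179 mid -0.0022 top 0.1087
wrist5 0.095 n1180 y -0.0212..0.0169 mid -0.0022 top 0.1006
wrist5 0.105 n823 y -0.0210..0.0166 mid -0.0022 top 0.1005
side5 0.005 n72 y -0.0244..0.0157 mid -0.0044 top 0.1055
side5 0.015 n102 y -0.0149..0.0094 mid -0.0027 top 0.0945
side5 0.025 n107 y -0.0153..0.0088 mid -0.0033 top 0.0953
side5 0.035 n189 y -0.0212..0.0170 mid -0.0021 top 0.1008
side5 0.045 n194 y -0.0214..0.0169 mid -0.0022 top 0.1017
side5 0.055 n188 y -0.0215..0.0167 mid -0.0024 top 0.1010
side5 0.065 n206 y -0.0288..0.0230 mid -0.0029 top 0.1060
side5 0.105 n24 y -0.0171..-0.0014 mid -0.0093 top 0.1010
```

View pics/wrist5.png

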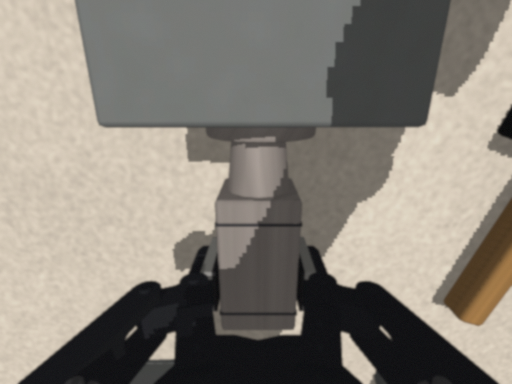

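Request:
drive_tool(increments=[[[0.0013, -0.002, 0], 0, 0.02], [[0, -0.004, 0], 0, 0.02], [[0, -0.004, 0], 0, 0.02], [[0, -0.002, 0], 0, 0.02], [[0, 0, 0], 0, 0.02], [[0, 0, 0], 0, 0.02]])

```text
time: 11.45
eef_pos: [0.588, -0.2137, 0.0702]
tool_rot: [[0.034, 0.999, 0.0], [0.999, -0.034, -0.0], [-0.0, 0.0, -1.0]]
ft_force: [-0.3, 0.6, -4.1]
opening: 0.039
```

Request:
drive_tool(increments=[[[0, -0.002, 0], 0, 0.02], [[0, 0, 0], 0, 0.02]])

```text
time: 11.62
eef_pos: [0.5859, -0.2135, 0.0701]
tool_rot: [[0.034, 0.999, -0.0], [0.999, -0.034, 0.0], [0.0, -0.0, -1.0]]
ft_force: [-0.2, 0.0, -4.0]
opening: 0.0388
```

Run:
```python
from h import *
togo([.6744,-.2163,.069],88.05)
grab('wrist','wrist6')
spprof('wrist6',0,.04,.005)
```

```text
t 11.6167 eef [ 0.5859 -0.2135  0.0701] yaw 88.07 F [-0.2  0.  -4. ] op 0.0388
togo tool [0.0002 0.0885 0.0011] spin 0.0003
wrist6 0.007 n261 y -0.0157..0.0133 mid -0.0012 top 0.1061
wrist6 0.013 n562 y -0.0148..0.0129 mid -0.0010 top 0.0954
wrist6 0.017 n1248 y -0.0193..0.0175 mid -0.0009 top 0.0991
wrist6 0.022 n955 y -0.0201..0.0183 mid -0.0009 top 0.1007
wrist6 0.028 n870 y -0.0199..0.0180 mid -0.0010 top 0.1006
wrist6 0.033 n833 y -0.0201..0.0183 mid -0.0009 top 0.1008
wrist6 0.038 n788 y -0.0200..0.0180 mid -0.0010 top 0.1007
```

View pics/wrist6.png

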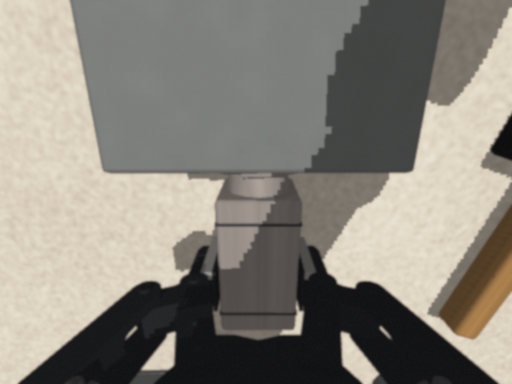

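Request:
drive_tool(increments=[[[0, -0.001, 0], 0, 0.02], [[0, -0.001, 0], 0, 0.02], [[0, 0, 0], 0, 0.02]])

```text
time: 11.92
eef_pos: [0.584, -0.2135, 0.0701]
tool_rot: [[0.034, 0.999, -0.0], [0.999, -0.034, -0.0], [-0.0, -0.0, -1.0]]
ft_force: [-0.4, -0.4, -3.6]
opening: 0.0388
```

Request:
drive_tool(increments=[[[0, -0.001, 0], 0, 0.02], [[0, 0, 0], 0, 0.02]])

```text
time: 12.08
eef_pos: [0.5831, -0.2135, 0.0702]
tool_rot: [[0.034, 0.999, -0.0], [0.999, -0.034, -0.0], [-0.0, -0.0, -1.0]]
ft_force: [-0.5, 0.7, -3.8]
opening: 0.0388
```

Request:
drive_tool(increments=[[[0, -0.001, 0], 0, 0.02], [[0, 0, 0], 0, 0.02]])

```text
time: 12.25
eef_pos: [0.5821, -0.2135, 0.0702]
tool_rot: [[0.034, 0.999, -0.0], [0.999, -0.034, -0.0], [-0.0, 0.0, -1.0]]
ft_force: [-0.6, -0.7, -4.6]
opening: 0.0389
```

Request:
drive_tool(increments=[[[0, -0.001, 0], 0, 0.02], [[0, 0, 0], 0, 0.02]])

```text
time: 12.42
eef_pos: [0.5813, -0.2136, 0.0703]
tool_rot: [[0.034, 0.999, 0.0], [0.999, -0.034, -0.0], [-0.0, 0.0, -1.0]]
ft_force: [-0.1, -0.6, -4.4]
opening: 0.039
```

Run:
```python
from h import *
togo([.6744,-.2163,.069],88.05)
grab('wrist','wrist7')
spprof('wrist7',0.0,.04,.004)
```

```text
t 12.4167 eef [ 0.5813 -0.2136  0.0703] yaw 88.06 F [-0.1 -0.6 -4.4] op 0.039
togo tool [0.0004 0.0932 0.0013] spin 0.0002
wrist7 0.006 n34 y -0.0078..0.0055 mid -0.0012 top 0.1056
wrist7 0.010 n145 y -0.0120..0.0095 mid -0.0012 top 0.0956
wrist7 0.014 n1116 y -0.0197..0.0174 mid -0.0011 top 0.1000
wrist7 0.018 n741 y -0.0199..0.0178 mid -0.0010 top 0.1008
wrist7 0.022 n690 y -0.0200..0.0179 mid -0.0011 top 0.1008
wrist7 0.026 n693 y -0.0204..0.0180 mid -0.0012 top 0.1009
wrist7 0.030 n655 y -0.0200..0.0177 mid -0.0012 top 0.1008
wrist7 0.034 n627 y -0.0202..0.0176 mid -0.0013 top 0.1008
wrist7 0.038 n616 y -0.0200..0.0180 mid -0.0010 top 0.1008
```

Request:
drive_tool(increments=[[[0, -0.001, 0], 0, 0.02], [[0, 0, 0], 0, 0.02]])

```text
time: 12.63
eef_pos: [0.581, -0.2135, 0.0704]
tool_rot: [[0.033, 0.999, 0.002], [0.999, -0.033, -0.001], [-0.001, 0.002, -1.0]]
ft_force: [2.0, -1.0, -5.3]
opening: 0.0392
```

Request:
drive_tool(increments=[[[0, -0.001, 0], 0, 0.02], [[0, 0, 0], 0, 0.02]])

```text
time: 12.8
eef_pos: [0.5809, -0.2135, 0.0706]
tool_rot: [[0.033, 0.999, 0.004], [0.999, -0.033, -0.001], [-0.001, 0.004, -1.0]]
ft_force: [4.8, -1.9, -5.8]
opening: 0.0387
```

Request:
drive_tool(increments=[[[0, 0, 0], 0, 0.045], [[0, 0, 0], 0, 0.055], [[0, 0, 0], 0, 0.06], [[0, 0, 0], 0, 0.06], [[0, 0, 0], 0, 0.06]])

```text
time: 13.22
eef_pos: [0.579, -0.2133, 0.0704]
tool_rot: [[0.034, 0.999, -0.0], [0.999, -0.034, 0.0], [0.0, -0.0, -1.0]]
ft_force: [-0.2, -0.1, -0.7]
opening: 0.06
```

Request:
drive_tool(increments=[[[0, 0, -0.01], 0, 0.06], [[0, 0, -0.02], 0, 0.06], [[0, 0, -0.03], 0, 0.06], [[0, 0, -0.03], 0, 0.06], [[0, 0, -0.02], 0, 0.06], [[0, 0, 0], 0, 0.06], [[0, 0, 0], 0, 0.06]])

```text
time: 13.8
eef_pos: [0.5802, -0.2138, 0.1826]
tool_rot: [[0.034, 0.999, 0.004], [0.999, -0.034, -0.001], [-0.001, 0.004, -1.0]]
ft_force: [-0.5, 0.6, -0.6]
opening: 0.0601
```

Run:
```python
from h import *
togo([.6744,-.2163,.069],88.05)
grab('wrist','wrist8');grab('side','side8')
spprof('wrist8',0.0,.12,.01);spprof('side8',0.0,.12,.01)
```

```text
t 13.8 eef [ 0.5802 -0.2138  0.1826] yaw 88.06 F [-0.5  0.6 -0.6] op 0.0601
togo tool [0.0008 0.0938 0.1139] spin 0.0002
wrist8 0.005 n255 y -0.0227..0.0201 mid -0.0013 top 0.1057
wrist8 0.015 n594 y -0.0199..0.0173 mid -0.0013 top 0.1004
wrist8 0.025 n522 y -0.0202..0.0183 mid -0.0010 top 0.1008
wrist8 0.035 n500 y -0.0203..0.0179 mid -0.0012 top 0.1005
wrist8 0.045 n485 y -0.0205..0.0176 mid -0.0015 top 0.1005
wrist8 0.055 n470 y -0.0202..0.0183 mid -0.0009 top 0.1005
wrist8 0.065 n448 y -0.0201..0.0178 mid -0.0011 top 0.1005
wrist8 0.075 n424 y -0.0204..0.0180 mid -0.0012 top 0.1003
wrist8 0.085 n357 y -0.0206..0.0181 mid -0.0012 top 0.1002
side8 0.005 n75 y -0.0246..0.0162 mid -0.0042 top 0.1061
side8 0.015 n177 y -0.0199..0.0178 mid -0.0010 top 0.1007
side8 0.025 n190 y -0.0205..0.0183 mid -0.0011 top 0.1012
side8 0.035 n191 y -0.0204..0.0181 mid -0.0011 top 0.1013
side8 0.045 n190 y -0.0203..0.0189 mid -0.0007 top 0.1015
side8 0.055 n187 y -0.0203..0.0184 mid -0.0009 top 0.1005
side8 0.065 n179 y -0.0203..0.0180 mid -0.0012 top 0.1008
side8 0.075 n167 y -0.0202..0.0096 mid -0.0053 top 0.1007
side8 0.085 n150 y -0.0200..0.0108 mid -0.0046 top 0.1003
```

View pics/wrist8.png

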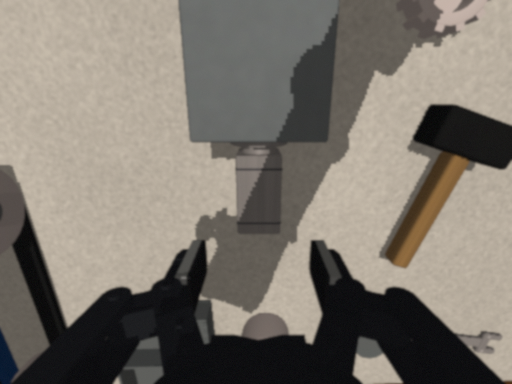

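View pics/side8.png

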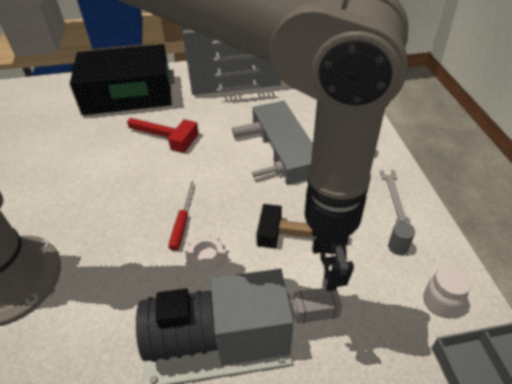

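Run:
```python
from h import *
togo([.5755,.005,.18],71.0); print(observe()['joint_pos'].round(1))
```

```text
t 13.9 eef [ 0.5785 -0.2129  0.1794] yaw 88.07 F [-0.7 -0.5  0. ] op 0.0601
togo tool [ 0.2176 -0.0103 -0.0004] spin 0.2979
[  7.5  27.9  16.7  80.5  -8.1  72.9 112.9]
```

Request:
drive_tool(increments=[[[0.02, -0.001, 0], 0, 0.06], [[0.034, -0.0015, 0], 0, 0.06], [[0.038, -0.002, 0], 0, 0.06], [[0.038, -0.002, 0], 0, 0.06], [[0.038, -0.002, 0], 0, 0.06], [[0.03, -0.0015, 0], 0, 0.06], [[0.0196, 0, 0], 0.1, 0.06], [[0, 0, 0], 0.1, 0.06], [[0, 0, 0], 0.098, 0.06], [[0, 0, 0], 0, 0.06]])

```text
time: 14.73
eef_pos: [0.5752, 0.0054, 0.1782]
tool_rot: [[0.326, 0.945, -0.004], [0.945, -0.326, -0.0], [-0.002, -0.004, -1.0]]
ft_force: [-0.4, -0.1, 0.1]
opening: 0.0598
```

Request:
drive_tool(increments=[[[0, 0, 0], 0, 0.06], [[0, 0, 0], 0, 0.06]])

```text
time: 14.9
eef_pos: [0.5759, 0.0042, 0.1792]
tool_rot: [[0.324, 0.946, -0.002], [0.946, -0.324, -0.0], [-0.001, -0.002, -1.0]]
ft_force: [0.5, 1.0, 0.1]
opening: 0.0599
```

Run:
```python
from h import *
togo([.5755,.005,.007],71.0)
grab('wrist','wrist9'); grab('scene','scene9')
togo([.5755,.005,.007],71.0)
z=load('wrist9'); X=cloud(z)
for h,nm in [(.044,'head'),(.035,'handle')]:
    m=(abs(X[...,2]-h)<.0025)&(X[...,0]>.49)&(X[...,0]<.73)&(abs(X[...,1])<.1)
    m=cv2.morphologyEx(m.astype(np.uint8),cv2.MORPH_OPEN,np.ones((3,3)))
    k,l,st,_=cv2.connectedComponentsWithStats(m); i=1+st[1:,4].argmax(); q=X[l==i]
    print(nm,cv2.minAreaRect((q[:,:2]*1000).astype(np.float32)),q[:,2].mean(),st[i])
```

```text
t 14.9 eef [0.5759 0.0042 0.1792] yaw 71.07 F [0.5 1.  0.1] op 0.0599
togo tool [ 0.0008 -0.0004  0.1722] spin 0.0011
t 15.0 eef [0.5763 0.0041 0.1797] yaw 71.01 F [ 0.6 -0.4 -0.1] op 0.06
togo tool [ 0.0007 -0.0009  0.1727] spin 0.0002
head ((540.4044189453125, 16.721649169921875), (88.47428894042969, 42.729679107666016), 69.91358184814453) 0.04377090124984714 [ 216  127   87   43 3425]
handle ((630.5699462890625, -15.761127471923828), (20.336315155029297, 143.5711669921875), 70.30741119384766) 0.03483290454284112 [ 249  170   19  111 1889]
```

View pics/wrist9.png

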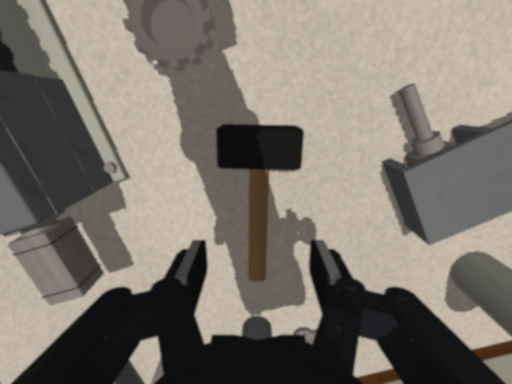

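View pics/scene9.png

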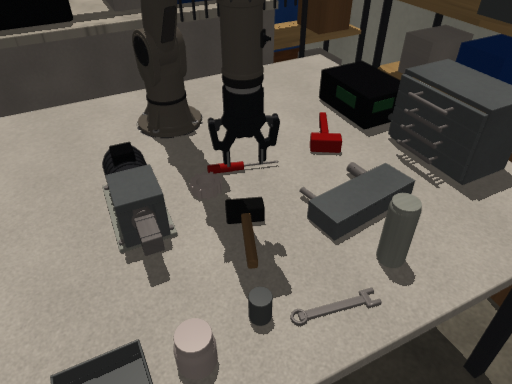

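Request:
drive_tool(increments=[[[0, -0.001, 0.03], 0.014, 0.06], [[0, 0, 0.04], 0, 0.06], [[0, 0, 0.04], 0, 0.06], [[0, 0, 0.035], 0, 0.06], [[0, 0, 0.02], 0, 0.06], [[0, 0, 0.007], 0, 0.06], [[0, 0, 0], 0, 0.06], [[0, 0, 0], 0, 0.06]])

```text
time: 15.67
eef_pos: [0.5767, 0.0046, 0.009]
tool_rot: [[0.339, 0.941, 0.002], [0.941, -0.339, 0.0], [0.001, 0.002, -1.0]]
ft_force: [-0.1, 0.1, 1.1]
opening: 0.0602
```

Request:
drive_tool(increments=[[[0, 0, 0], 0, 0.005], [[0, 0, 0], 0, 0.005], [[0, 0, 0], 0, 0.005], [[0, 0, 0], 0, 0.005], [[0, 0, 0], 0, 0.005], [[0, 0, 0], 0, 0.005], [[0, 0, 0], 0, 0.005]], newtons=110)

```text
time: 16.25
eef_pos: [0.577, 0.0049, 0.0101]
tool_rot: [[0.339, 0.941, 0.003], [0.941, -0.339, 0.0], [0.001, 0.003, -1.0]]
ft_force: [-0.2, 0.2, 6.4]
opening: 0.0201
```

Request:
drive_tool(increments=[[[0, 0, -0.015], 0, 0.005], [[0, 0, -0.03], 0, 0.005], [[0, 0, -0.04], 0, 0.005], [[0, 0, -0.04], 0, 0.005], [[0, 0, -0.02], 0, 0.005], [[0, 0, 0], 0, 0.005], [[0, 0, 0], 0, 0.005]])

```text
time: 16.83
eef_pos: [0.5762, 0.0049, 0.1542]
tool_rot: [[0.339, 0.941, 0.003], [0.941, -0.339, 0.0], [0.001, 0.002, -1.0]]
ft_force: [-0.7, -0.1, -3.7]
opening: 0.0201
```

Run:
```python
from h import *
togo([.5755,.005,.007],71.0)
s=observe(); grab('wrist','wrist10')
X=cloud(load('wrist10')); t=(X-s['eef_pos'])@s['tool_rot']
for a in np.arange(-.07,.15,.01):
    m=(t[...,1]>a)&(t[...,1]<a+.01)&(abs(t[...,0])<.06)&(t[...,2]>-.055)&(t[...,2]<.02); q=t[m]
    if len(q)>8: print('%.3f x %.4f..%.4f top %.4f'%(a+.005,*np.percentile(q[:,0],[2,98]),np.percentile(q[:,2],5)))
```

```text
t 16.8333 eef [0.5762 0.0049 0.1542] yaw 70.19 F [-0.7 -0.1 -3.7] op 0.0201
togo tool [-0.0004 -0.001   0.1472] spin -0.0141
-0.065 x -0.0404..0.0390 top -0.0308
-0.055 x -0.0427..0.0410 top -0.0347
-0.045 x -0.0425..0.0410 top -0.0347
-0.035 x -0.0426..0.0409 top -0.0347
-0.025 x -0.0424..0.0410 top -0.0346
-0.015 x -0.0419..0.0403 top -0.0542
-0.005 x -0.0313..0.0301 top -0.0545
0.005 x -0.0435..0.0416 top -0.0547
0.015 x -0.0313..0.0299 top -0.0529
0.025 x -0.0113..0.0098 top -0.0254
0.035 x -0.0111..0.0097 top -0.0254
0.045 x -0.0114..0.0100 top -0.0251
```

View pics/wrist10.png

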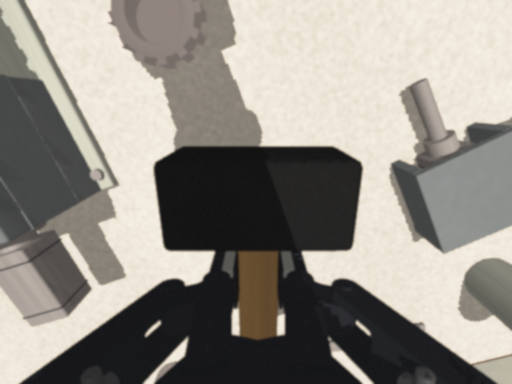

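Request:
drive_tool(increments=[[[-0.01, 0.01, -0.015], 0, 0.005], [[-0.0258, 0.0247, -0.015], 0, 0.005], [[-0.0258, 0.0247, 0], 0, 0.005], [[-0.0258, 0.0247, 0], 0, 0.005], [[-0.0258, 0.0247, 0], 0, 0.005], [[-0.0258, 0.0247, 0], 0, 0.005], [[-0.0258, 0.0247, 0], 0, 0.005], [[-0.0258, 0.0247, 0], 0, 0.005], [[-0.016, 0.0143, 0], 0, 0.005], [[0, 0, 0], 0.05, 0.005]])

```text
time: 17.72
eef_pos: [0.6883, -0.2648, 0.1773]
tool_rot: [[0.395, 0.919, -0.008], [0.919, -0.395, -0.005], [-0.007, -0.006, -1.0]]
ft_force: [-0.3, -0.4, -3.1]
opening: 0.02
```

Request:
drive_tool(increments=[[[0, 0, 0], 0.12, 0.005], [[0, 0, 0], 0.12, 0.005], [[0, 0, 0], 0.12, 0.005], [[0, 0, 0], 0.12, 0.005], [[0, 0, 0], 0.12, 0.005], [[0, 0, 0], 0.12, 0.005], [[0, 0, 0], 0.12, 0.005], [[0, 0, 0], 0.12, 0.005], [[0, 0, 0], 0.12, 0.005], [[0, 0, 0], 0.1, 0.005]])

```text
time: 18.55
eef_pos: [0.6896, -0.2556, 0.1788]
tool_rot: [[1.0, -0.011, -0.006], [-0.011, -1.0, 0.003], [-0.006, -0.003, -1.0]]
ft_force: [-0.5, 0.1, -2.6]
opening: 0.0201
```

Request:
drive_tool(increments=[[[0, 0, 0], 0.029, 0.005], [[0, 0, 0], 0, 0.005], [[0, 0, 0], 0, 0.005]])

```text
time: 18.8
eef_pos: [0.69, -0.2557, 0.1799]
tool_rot: [[0.999, -0.033, -0.005], [-0.033, -0.999, 0.002], [-0.005, -0.002, -1.0]]
ft_force: [-0.4, 0.4, -3.4]
opening: 0.0197
```

Run:
```python
from h import *
togo([.6917,-.2561,.068],-1.95);print(observe()['joint_pos'].round(1))
```

```text
t 18.8 eef [ 0.69   -0.2557  0.1799] yaw -1.92 F [-0.4  0.4 -3.4] op 0.0197
togo tool [0.0023 0.0005 0.1119] spin 0.0006
[  4.4  45.5  32.9  55.  -22.9  85.2  29. ]
```

Request:
drive_tool(increments=[[[0.002, 0, 0.02], 0, 0.005], [[0, 0, 0.035], 0, 0.005], [[0, 0, 0.035], 0, 0.005], [[0, 0, 0.022], 0, 0.005], [[0, 0, 0], 0, 0.005], [[0, 0, 0], 0, 0.005]])

```text
time: 19.3
eef_pos: [0.6915, -0.2555, 0.0684]
tool_rot: [[0.999, -0.034, -0.005], [-0.034, -0.999, 0.002], [-0.005, -0.002, -1.0]]
ft_force: [0.0, -1.1, -1.5]
opening: 0.0201
```

Run:
```python
from h import *
togo([.6917,-.2561,.068],-1.95)
for c in ['side','wrist','scene']: grab(c,c+'11')
for n in ['side11','wrist11']:
    r=insp(n)
    m=(r[...,0]>.10)&(r[...,0]<.23)&(r[...,1]>-.025)&(r[...,1]<.03)&(r[...,2]>.05)&(r[...,2]<.107); q=r[m]
    if len(q)>10: print(n,'head x',np.percentile(q[:,0],[1,99]),'y',np.percentile(q[:,1],[1,99]),'z',np.percentile(q[:,2],[5,96]))
    m=(r[...,0]>.02)&(r[...,0]<.10)&(abs(r[...,1])<.03)&(r[...,2]>.07)&(r[...,2]<.107); q=r[m]
    print(n,'arbor x',np.percentile(q[:,0],[1,99]),'y',np.percentile(q[:,1],[1,99]),'z',np.percentile(q[:,2],[5,96]))
```

```text
t 19.3 eef [ 0.6915 -0.2555  0.0684] yaw -1.93 F [ 0.  -1.1 -1.5] op 0.0201
togo tool [0.0002 0.0006 0.0004] spin 0.0003
side11 head x [0.12329171 0.16074567] y [-0.02157726  0.0214525 ] z [0.06467444 0.10365877]
side11 arbor x [0.02077484 0.0887683 ] y [-0.02049232  0.01954172] z [0.07586927 0.10101298]
wrist11 head x [0.12710569 0.2125308 ] y [-0.0212953   0.02060774] z [0.08431932 0.10583293]
wrist11 arbor x [0.04782463 0.08999238] y [-0.01982061  0.01911179] z [0.07471612 0.09995556]
```

View pics/side11.png

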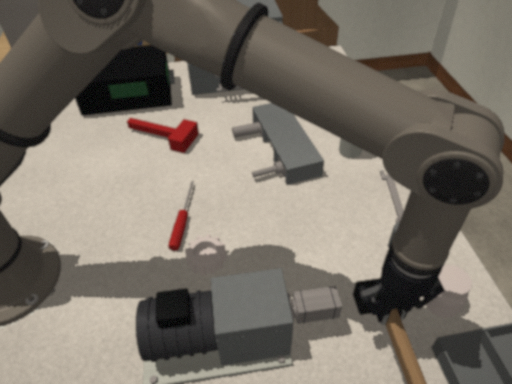

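View pics/wrist11.png

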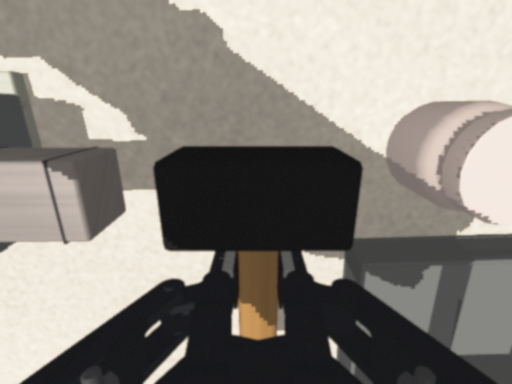

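Request:
drive_tool(increments=[[[-0.01, 0, 0], 0, 0.005], [[-0.014, 0, 0], 0, 0.005], [[-0.014, 0, 0], 0, 0.005]])

```text
time: 19.7
eef_pos: [0.657, -0.256, 0.0741]
tool_rot: [[0.999, -0.033, 0.006], [-0.033, -0.999, -0.002], [0.006, 0.002, -1.0]]
ft_force: [13.6, -2.0, -3.8]
opening: 0.0197
```

Request:
drive_tool(increments=[[[0.012, 0, 0], 0, 0.005], [[0.016, 0, 0], 0, 0.005], [[0, 0, 0], 0, 0.005]])

```text
time: 19.95
eef_pos: [0.6875, -0.2559, 0.0743]
tool_rot: [[0.999, -0.032, 0.008], [-0.032, -0.999, -0.002], [0.008, 0.001, -1.0]]
ft_force: [0.3, 1.2, -2.6]
opening: 0.02
```

```bash
cat >> h.py <<'E'
def check(tag):
    togo([.6917,-.2561,.068],-1.95)
    for c in ['side','wrist']: grab(c,c+tag)
    for n in ['side'+tag,'wrist'+tag]:
        r=insp(n); 
        m=(r[...,0]>.02)&(r[...,0]<.095)&(abs(r[...,1])<.03)&(r[...,2]>.07)&(r[...,2]<.1065); q=r[m]
        print(n,'arbor x',np.percentile(q[:,0],[1,99]),'y',np.percentile(q[:,1],[1,99]),'z',np.percentile(q[:,2],[5,96]))
        m=(r[...,0]>.09)&(r[...,0]<.23)&(r[...,1]>-.025)&(r[...,1]<.03)&(r[...,2]>.05)&(r[...,2]<.107); q=r[m]
        if len(q)>10: print(n,'head x',np.percentile(q[:,0],[1,99]),'y',np.percentile(q[:,1],[1,99]),'z',np.percentile(q[:,2],[5,96]))
E
python3 - <<'E'
from h import *
check('12')
E
```

```text
t 19.95 eef [ 0.6875 -0.2559  0.0743] yaw -1.82 F [ 0.3  1.2 -2.6] op 0.02
togo tool [0.0042 0.0001 0.0064] spin 0.0024
side12 arbor x [0.02065824 0.08570248] y [-0.02034982  0.01913787] z [0.07557083 0.10117174]
side12 head x [0.11889665 0.15252277] y [-0.02221218  0.02086449] z [0.06933156 0.10676771]
wrist12 arbor x [0.03881499 0.08678938] y [-0.02004433  0.01915186] z [0.07534855 0.10023942]
wrist12 head x [0.11886307 0.20573937] y [-0.02142169  0.02111363] z [0.07516744 0.10696127]
```

View pics/side12.png

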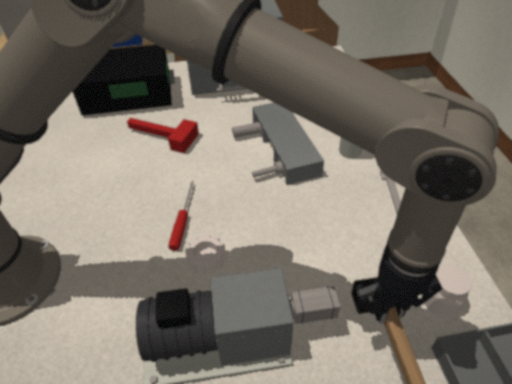

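Request:
drive_tool(increments=[[[0.002, 0, 0.006], 0, 0.005], [[0, 0, 0], 0, 0.005], [[-0.01, 0, 0.001], 0, 0.005], [[-0.016, 0, 0.001], 0, 0.005], [[-0.016, 0, 0], 0, 0.005]])

```text
time: 20.47
eef_pos: [0.6483, -0.2551, 0.0638]
tool_rot: [[0.999, -0.034, 0.013], [-0.034, -0.999, -0.003], [0.013, 0.002, -1.0]]
ft_force: [36.9, -6.7, -8.6]
opening: 0.0198
```

Request:
drive_tool(increments=[[[0.012, 0, 0], 0, 0.005], [[0.02, 0, 0], 0, 0.005], [[0.006, 0, 0], 0, 0.005], [[0, 0, 0], 0, 0.005]])

```text
time: 20.8
eef_pos: [0.6824, -0.2551, 0.0628]
tool_rot: [[0.999, -0.032, 0.001], [-0.032, -0.999, 0.0], [0.001, -0.0, -1.0]]
ft_force: [0.8, 0.9, -2.7]
opening: 0.0202
```

Run:
```python
from h import *
check('13')
```

```text
t 20.8 eef [ 0.6824 -0.2551  0.0628] yaw -1.83 F [ 0.8  0.9 -2.7] op 0.0202
togo tool [ 0.0094  0.0007 -0.0052] spin 0.002
side13 arbor x [0.02052462 0.07970044] y [-0.02028661  0.01930951] z [0.07562872 0.10140287]
side13 head x [0.11400207 0.15061658] y [-0.02176929  0.02176101] z [0.0586687  0.09782049]
wrist13 arbor x [0.0428638  0.08081181] y [-0.01983339  0.01912848] z [0.07436439 0.10062229]
wrist13 head x [0.11484191 0.20017993] y [-0.02086114  0.02111042] z [0.07559011 0.09711791]
```

Request:
drive_tool(increments=[[[0, 0, -0.005], 0, 0.005], [[0, 0, 0], 0, 0.005], [[-0.01, 0, 0], 0, 0.005], [[-0.015, 0, 0], 0, 0.005], [[-0.016, 0, 0], 0, 0.005]])

```text
time: 21.32
eef_pos: [0.6481, -0.2554, 0.07]
tool_rot: [[0.999, -0.035, 0.02], [-0.035, -0.999, -0.004], [0.02, 0.004, -1.0]]
ft_force: [35.0, -4.1, -13.5]
opening: 0.0201
```

Request:
drive_tool(increments=[[[0.012, 0, 0], 0, 0.005], [[0.02, 0, 0], 0, 0.005], [[0.006, 0, 0], 0, 0.005], [[0, 0, 0], 0, 0.005]])

```text
time: 21.65
eef_pos: [0.6794, -0.2551, 0.0682]
tool_rot: [[0.999, -0.032, 0.001], [-0.032, -0.999, 0.0], [0.001, -0.0, -1.0]]
ft_force: [0.2, 0.2, -2.0]
opening: 0.0198
```

Run:
```python
from h import *
check('14')
im=load('side14')['im'][255:375,200:360]; cv2.imwrite('pics/crop_s14.png',cv2.resize(im,None,fx=5,fy=5,interpolation=cv2.INTER_CUBIC))
```

```text
t 21.65 eef [ 0.6794 -0.2551  0.0682] yaw -1.84 F [ 0.2  0.2 -2. ] op 0.0198
togo tool [0.0123 0.0006 0.0003] spin 0.002
side14 arbor x [0.02056117 0.07930904] y [-0.02025537  0.0195603 ] z [0.0759783  0.10150276]
side14 head x [0.11100498 0.14697889] y [-0.02177161  0.0214189 ] z [0.06455612 0.10326166]
wrist14 arbor x [0.03555417 0.08047679] y [-0.01984272  0.01919068] z [0.07497102 0.10066306]
wrist14 head x [0.11185365 0.1971781 ] y [-0.02100575  0.02097538] z [0.08095083 0.1024903 ]
```

View pics/crop_s14.png

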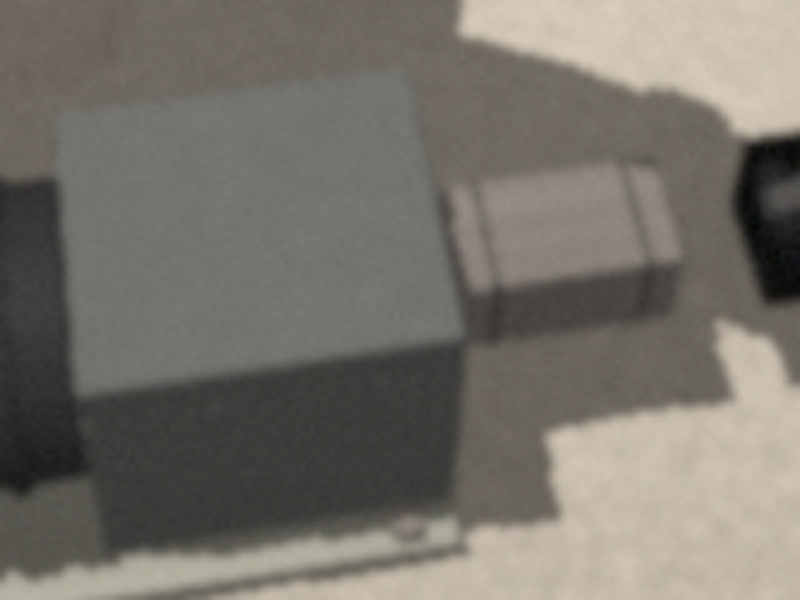

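Request:
drive_tool(increments=[[[0, 0, 0], 0, 0.005], [[-0.01, 0, 0], 0, 0.005], [[-0.014, 0, 0], 0, 0.005], [[-0.015, 0, 0], 0, 0.005], [[-0.002, 0, 0], 0, 0.005]])

```text
time: 22.17
eef_pos: [0.6485, -0.2553, 0.0716]
tool_rot: [[0.999, -0.034, 0.029], [-0.034, -0.999, -0.007], [0.029, 0.006, -1.0]]
ft_force: [23.3, -5.4, -13.8]
opening: 0.0202
```

Request:
drive_tool(increments=[[[0.012, 0, 0], 0, 0.005], [[0.02, 0, 0], 0, 0.005], [[0.006, 0, 0], 0, 0.005], [[0, 0, 0], 0, 0.005]])

```text
time: 22.5
eef_pos: [0.6759, -0.2552, 0.0678]
tool_rot: [[0.999, -0.033, 0.0], [-0.033, -0.999, 0.0], [0.0, -0.0, -1.0]]
ft_force: [0.1, -0.3, -3.1]
opening: 0.0202
```

Run:
```python
from h import *
check('15')
```

```text
t 22.5 eef [ 0.6759 -0.2552  0.0678] yaw -1.87 F [ 0.1 -0.3 -3.1] op 0.0202
togo tool [ 0.0158  0.0004 -0.0001] spin 0.0015
side15 arbor x [0.0205138  0.07932088] y [-0.02037982  0.01939471] z [0.075201   0.10158681]
side15 head x [0.10768645 0.1414965 ] y [-0.02215428  0.02092965] z [0.06394831 0.10288568]
wrist15 arbor x [0.03298544 0.08039684] y [-0.0198258   0.01918285] z [0.0754061  0.10065031]
wrist15 head x [0.10840792 0.19380131] y [-0.02110403  0.0208325 ] z [0.08057629 0.10223001]
```

View pics/wrist15.png

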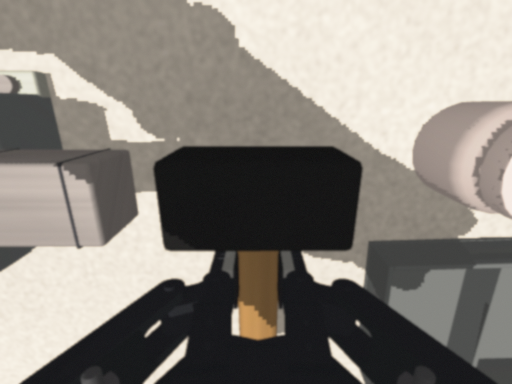

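Request:
drive_tool(increments=[[[0.01, 0, -0.02], 0, 0.005], [[0, 0, -0.035], 0, 0.005], [[0, 0, -0.035], 0, 0.005], [[0, -0.02, -0.015], 0, 0.005], [[0, -0.036, 0], 0, 0.005], [[0, -0.036, 0], 0, 0.005], [[0, -0.036, 0], 0, 0.005], [[0, -0.036, 0], 0, 0.005], [[0, -0.036, 0], 0, 0.005], [[0, -0.036, 0], 0, 0.005]])

```text
time: 23.43
eef_pos: [0.6915, -0.0196, 0.1731]
tool_rot: [[0.999, -0.036, -0.002], [-0.036, -0.999, -0.0], [-0.002, 0.0, -1.0]]
ft_force: [0.8, 0.2, -2.3]
opening: 0.0199
```

Request:
drive_tool(increments=[[[0, -0.02, 0.01], 0, 0.005], [[0, 0, 0.03], 0, 0.005], [[0, 0, 0.035], 0, 0.005], [[0, 0, 0.035], 0, 0.005], [[0, 0, 0.02], 0, 0.005], [[0, 0, 0.01], 0, 0.005], [[0, 0, 0], 0, 0.005], [[0, 0, 0], 0, 0.005]])

```text
time: 24.1
eef_pos: [0.6938, -0.0009, 0.0339]
tool_rot: [[0.999, -0.035, 0.0], [-0.035, -0.999, -0.0], [0.0, 0.0, -1.0]]
ft_force: [0.3, -1.0, -3.2]
opening: 0.02
```

Run:
```python
from h import *
togo([.68,.001,.0095],-1.95)
```

```text
t 24.1 eef [ 0.6938 -0.0009  0.0339] yaw -1.98 F [ 0.3 -1.  -3.2] op 0.02
togo tool [-0.0139 -0.0015  0.0244] spin -0.0006
```

Request:
drive_tool(increments=[[[0, 0, 0.01], 0, 0.005], [[0, 0, 0.008], 0, 0.005], [[0, 0, 0.003], 0, 0.005], [[0, 0, 0], 0, 0.005], [[0, 0, 0], 0, 0.005]])

```text
time: 24.52
eef_pos: [0.6938, -0.0002, 0.012]
tool_rot: [[0.999, -0.034, -0.0], [-0.034, -0.999, 0.0], [-0.0, -0.0, -1.0]]
ft_force: [-0.3, -0.1, -2.6]
opening: 0.02
```

Request:
drive_tool(increments=[[[0, 0, 0.002], 0, 0.005], [[0, 0, 0], 0, 0.005], [[0, 0, 0], 0, 0.005]])

```text
time: 24.77
eef_pos: [0.694, -0.0003, 0.0104]
tool_rot: [[0.999, -0.034, 0.001], [-0.034, -0.999, -0.0], [0.001, 0.0, -1.0]]
ft_force: [0.7, 0.6, -3.1]
opening: 0.0198
```

Request:
drive_tool(increments=[[[0, 0, 0.001], 0, 0.005], [[0, 0, 0], 0, 0.005], [[0, 0, 0], 0, 0.005]])

```text
time: 25.02
eef_pos: [0.6941, -0.0003, 0.0102]
tool_rot: [[0.999, -0.034, 0.001], [-0.034, -0.999, 0.0], [0.001, -0.0, -1.0]]
ft_force: [-3.2, 0.5, 4.2]
opening: 0.0201
```

Request:
drive_tool(increments=[[[0, 0, 0.001], 0, 0.005], [[0, 0, 0], 0, 0.005], [[0, 0, 0], 0, 0.005]])

```text
time: 25.27
eef_pos: [0.6941, -0.0003, 0.0102]
tool_rot: [[0.999, -0.034, 0.001], [-0.034, -0.999, 0.0], [0.001, -0.0, -1.0]]
ft_force: [-4.1, 0.1, 7.7]
opening: 0.0201
```

On the bench. Release and rise.

Request:
drive_tool(increments=[[[0, 0, -0.001], 0, 0.03], [[0, 0, 0], 0, 0.05], [[0, 0, 0], 0, 0.06], [[0, 0, 0], 0, 0.06], [[0, 0, -0.01], 0, 0.06], [[0, 0, -0.025], 0, 0.06], [[0, 0, -0.035], 0, 0.06], [[0, 0, -0.035], 0, 0.06], [[0, 0, -0.035], 0, 0.06], [[0, 0, -0.03], 0, 0.06]])

```text
time: 26.1
eef_pos: [0.6944, -0.0005, 0.1827]
tool_rot: [[0.999, -0.034, 0.003], [-0.034, -0.999, -0.0], [0.003, 0.0, -1.0]]
ft_force: [-0.1, 1.2, 0.6]
opening: 0.06
```

Request:
drive_tool(increments=[[[-0.03, 0, -0.02], 0, 0.06], [[-0.04, -0.02, -0.02], 0, 0.06], [[-0.04, -0.03, 0], 0, 0.06], [[-0.04, -0.03, 0], 0, 0.06], [[-0.03, -0.02, 0], 0, 0.06], [[0, 0, 0], 0, 0.06], [[0, 0, 0], 0, 0.06], [[0, 0, 0], 0, 0.06]])

```text
time: 26.77
eef_pos: [0.5369, 0.0916, 0.2171]
tool_rot: [[0.999, -0.034, 0.002], [-0.034, -0.999, -0.0], [0.002, 0.0, -1.0]]
ft_force: [1.3, -0.6, 0.4]
opening: 0.0601
```

Run:
```python
from h import *
togo([.68,.001,.0095],-1.95)
for c in ['scene','side']: grab(c,c+'16')
for n in ['side16','scene16']:
    r=insp(n); m=(r[...,0]>.02)&(r[...,0]<.095)&(abs(r[...,1])<.03)&(r[...,2]>.07)&(r[...,2]<.1065); q=r[m]
    if len(q)>10: print(n,'arbor x',np.percentile(q[:,0],[1,99]),'y',np.percentile(q[:,1],[1,99]),'z',np.percentile(q[:,2],[5,96]))
    X=cloud(load(n)); m=(X[...,0]>.63)&(X[...,0]<.75)&(abs(X[...,1])<.17)&(X[...,2]>.03)&(X[...,2]<.06); q=X[m]
    h=q[q[:,1]>.018]; k=q[(q[:,1]<.0)]
    if len(h)>5: print('head z',np.percentile(h[:,2],[50,95]),'handle z near/far',[np.percentile(k[(k[:,1]>a)&(k[:,1]<a+.04)][:,2],90) for a in (-.04,-.12)])
    O=np.array([.5893,.2825]); ex=np.array([np.cos(np.radians(8.22)),np.sin(np.radians(8.22))]); ey=np.array([-ex[1],ex[0]])
    rr=np.stack([(X[...,:2]-O)@ex,(X[...,:2]-O)@ey,X[...,2]],-1)
    for yc in (-.09,.08):
        m=(rr[...,0]>-.1)&(rr[...,0]<-.02)&(abs(rr[...,1]-yc)<.03)&(rr[...,2]>.008)&(rr[...,2]<.045); q=rr[m]; 
        if len(q): print(yc,'tip',np.percentile(q[:,0],1),'y',q[:,1].mean())
im=load('scene16')['im'][140:260,80:200]; cv2.imwrite('pics/crop_s16.png',cv2.convertScaleAbs(cv2.resize(im,None,fx=5,fy=5,interpolation=cv2.INTER_CUBIC),alpha=2))
```

```text
t 26.7667 eef [0.5369 0.0916 0.2171] yaw -1.96 F [ 1.3 -0.6  0.4] op 0.0601
togo tool [0.1456 0.0856 0.2079] spin -0.0001
side16 arbor x [0.02054314 0.07937032] y [-0.02033771  0.019521  ] z [0.07538201 0.10156631]
head z [0.04375923 0.0540989 ] handle z near/far [np.float64(0.03626461730261945), np.float64(0.036517601221628705)]
-0.09 tip -0.0701582950993994 y -0.0929660890548036
0.08 tip -0.07026562341117948 y 0.07375390811785679
scene16 arbor x [0.0207827  0.08243553] y [-0.01997061  0.01937498] z [0.07459666 0.10219622]
head z [0.04445596 0.05472646] handle z near/far [np.float64(0.036451867942467645), np.float64(0.036735198119270195)]
-0.09 tip -0.07052754765769226 y -0.09366034428733087
0.08 tip -0.06987699349735053 y 0.07382660634201857
```

View pics/scene16.png

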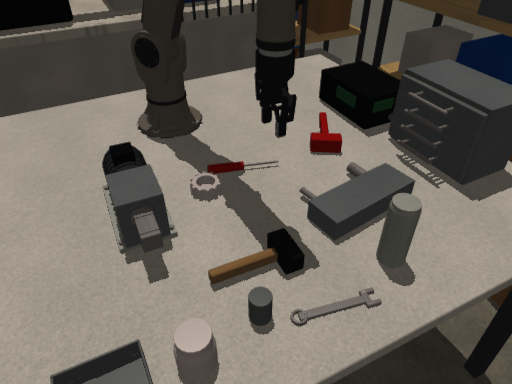

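View pics/crop_s16.png

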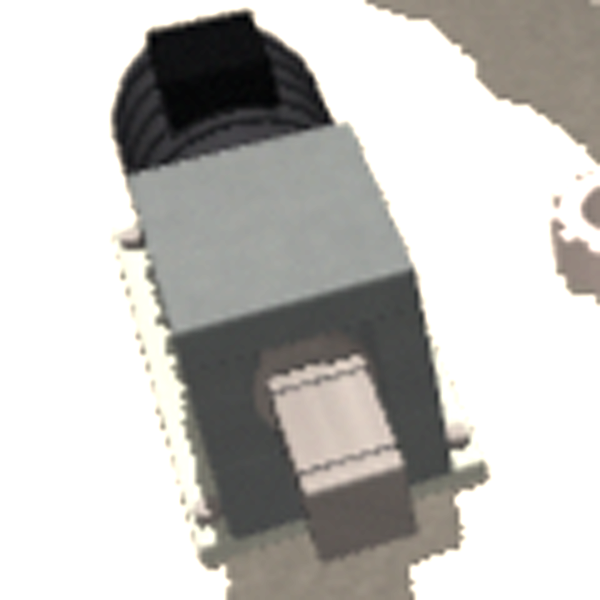

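View pics/side16.png

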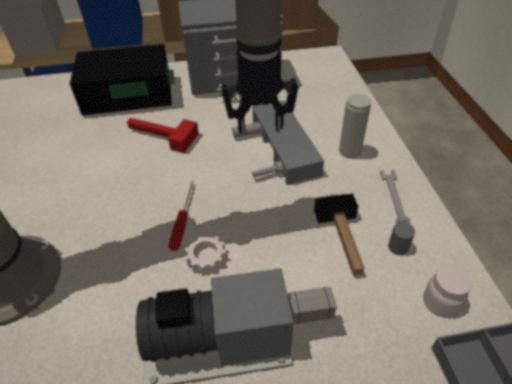

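Run:
```python
from h import *
for n in ['scene0','scene16']:
    r=insp(n); 
    ring=(np.hypot(r[...,1]+.0005,r[...,2]-.08)<.024)&(r[...,1]<-.0) &(abs(r[...,0])<.02)&((r[...,2]>.103)|(r[...,1]<-.0205))
    q=r[ring]; print(n,'lip',len(q),np.median(q[:,0]) if len(q) else None)
    f=(abs(r[...,0])<.02)&(np.abs(r[...,1])<.045)&(np.hypot(r[...,1],r[...,2]-.08)>.031)&(r[...,2]>.04)&(r[...,2]<.12); print('face',np.median(r[f][:,0]))
```

```text
scene0 lip 11 0.007633315467566198
face -0.00010184207628102424
scene16 lip 13 -0.00020347307245554508
face 4.4907690696347524e-05
```

The lip now sits level with the housing face: it stood 7.6 mm proud before and is at −0.2 mm now. The arbor is seated and the mallet is flat, so I'm handing in.

```bash
python3 -c "
from workcell import *
print(finish_job())"
```

```text
the job is handed in; nothing more can be done
None
```

I carried out every step, and the job is handed in; it gave no verdict. It took about 27 s of the 72 s allowed.

**What I did**
- I pulled the tapered arbor (middle bay) out by its shank, set it on the bench and let go. I then took it again by its square body.
- I started the taper in the socket by hand at about 5 N, well below what moves the sleeve, and let go. It stayed level.
- I gave four mallet taps. The first two moved the arbor about 3 mm and 6 mm. The third moved it 0.4 mm and the fourth not at all. The highest force I read was 37 N, at the end of a move.
- I laid the mallet flat beside the rack and moved the arm clear.

**Last checks**
- **Sleeve:** the lip is flush with the housing face, at −0.2 mm; it stood 7.6 mm proud at the start. This rests on only about a dozen depth pixels.
- **Arbor:** the tail ended about 9.5 mm further in, with the shoulder about 5 mm outside the mouth. I saw no tilt.
- **Mallet:** the head top is at 44 mm and the handle is level.
- **Other arbors:** their shank tips look unmoved in the rack. I compared them by eye in the pictures and with a rough depth reading.

**Disagreements**
- Single arm position readings were 1–3 mm off, so I trusted the cameras for alignment.
- The first tap left the tool about 6 mm high. I corrected the height before the next taps.
- The two cameras differ by about 3 mm on the tail position (79 mm against 82 mm from the face).

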